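# Stack the trim discs on the turntable's square spindle

### The arm

A 6-joint arm with a two-finger parallel gripper is mounted at the origin on the work surface. World frame = base frame: x ahead of the robot, y to its left, z up, the work surface at z = 0. Lengths are in m, angles in rad, forces in N, time in s.
With the tool pointing down it reaches from about 0.3 to 0.875 m from the base axis. Payload 6.4 kg.
Tool frame: the origin (TCP) lies at the very end of the fingers, on their centre line; the grasp point (between the pads) lies 19 mm behind it; z points along the fingers, y is the direction in which the jaws open and shut (so a half turn about z gives the same grasp; the last joint's range is limited). The gripper opens to 85 mm and grips with 20 to 120 N. Pads are 22 mm wide; open, the fingers measure 114 mm over their backs; the gripper's body (76 mm by 85 mm) begins 54 mm behind the grasp point. The pads swing forward as they close: fully open they stand 13 mm farther back than shut.
Start: joints at [-1.511, 0.181, 1.607, -0, 1.354, -0.206], TCP at [0.151, -0.555, 0.231] pointing down, gripper open.
Joint ranges: [-2.99, 2.99], [-0.89, 2.07], [0.3, 2.58], [-1.14, 4.28], [0, 2.63], [-3.12, 3.12]. Speed limits (rad/s): [2.57, 2.57, 3.01, 3.14, 3.14, 3.14].

### API

Orientations are given as a unit quaternion [w, x, y, z].
In Python, from bench import telemetry, imaging, ctrl gives the robot as it stands.
- The arm moves only by the shell command python3 -m pendant 'ROWS' [OPENING]. ROWS is JSON, a list that holds one entry, the list of rows, each a list of 6 numbers: the shift along the tool's x, y, z in units of 200 mm (1.0 is 200 mm), then the turn, a rotation vector about the tool's x, y, z in units of pi rad (1.0 is pi rad). In form: [[[tx, ty, tz, rx, ry, rz], ...]]. A call has 1 to 12 rows; each row shifts and turns the pose as measured when the row begins, along the tool's axes as they then stand; what a row does not reach is not made up. A row lasts 1/8 s, in which the tool goes at most 62.5 mm and 10.7 degrees, less where a joint would pass 70% of its speed; a pose out of reach is approached as far as the arm can. A call with a number of a shift or a turn outside -1 to 1 is refused whole. A call with a gripper value outside its range is refused whole. OPENING is the closure, from 0 (fully open) to 1 (shut), set as the call begins (- or left out, the last holds). The fingers move at their own pace and stop on an object; the grip force is fixed at half the most. Time passes only in rows, so rows that do not move let the fingers close. It gives the time, the measured TCP pose, the force and the opening at its end, in the units of the state.
- telemetry.get_obs(): the state, without advancing time (a new reading comes with each control period).
- imaging.camera(name): name is "scene" or "top" or "wrist"; returns a dict with "pixels" (384x512x3 uint8, blue, green, red), "vfov" (degrees; the focal length in pixels is half the picture's height over the tangent of half this angle, whatever the lens; pixels are square), "cx", "cy" (the principal point, pixels), "R" (3x3) and "t" (3): a world point X has camera coordinates R X + t. Camera axes: x right, y down, z forward; pixel columns grow to the right and rows downward; lengths in m; the calibration is good to about 2 mm. A picture is of the moment at which its call begins. There is no depth.
- ctrl.hand_in(): hands the job in, once; it reports no verdict.
The state is a dict: "time_s": time; "q": joint angles; "dq": joint speeds; "joint_efforts": joint torques, N m; "eef_pos": TCP position; "eef_rot": TCP orientation; "wrist_force": force on the tool from outside, world axes, zero at the start; "torque": the same for the moment, N m; "opening": opening from 0.0 (shut) to 1.0 (fully open).
Only numpy, scipy, OpenCV 4.12 (cv2) and the standard library are available. Lean on these libraries where they do the work, as an engineer would, in place of code of your own. Each camera call takes 0.05 s, during which the arm holds its last target.

### The job

Build up the trim stack on the little turntable: thread the three octagonal discs onto its square spindle, the largest at the bottom, then the middle-sized, the smallest on top, turning each until its square hole drops over the square shaft and then lowering it fully home so that it lies flat on what is below. The sprung bearing is delicate, so go gently and never press with more than 20 N; leave the other things on the bench where they are.

Things in the scene. Friction and masses are not known exactly. Their poses are not given: they have to be found in the camera images.
- turntable: Palm-sized turntable screwed to the bench. Origin: centre of its underside at bench level, on the spindle axis, z up. Dark steel foot 110 mm across, 16 mm high; above it an aluminium platter 100 mm across, top 32 mm above the origin. Spindle in its centre: square shaft 14 x 14 mm from 32 to 72 mm, then a round tapered nose 14 mm thick up to 82 mm.
- seat (a point): Centre of the platter's top face, 32 mm above the bench, where the largest disc's underside belongs. The bearing is sprung: platter and spindle stay up until pressed with about 6.5 N, then sink 1 mm per further 1.5 N, at most 8 mm (18.5 N), and rise when let go. Pressing a disc harder than 20 N harms it. This point is measured with the spring up.
- shoulder (a point): Top of the square shaft, foot of the round nose. Platter and shaft turn together against a brake (0.15 N m). The square's angle differs each time and is NOT measured (the turntable's yaw does not tell it). A disc at a wrong angle rests here on the corners; turned while lightly pressed, at most 90 degrees, it drops once square to the shaft within about 5 degrees.
- nose (a point): Tip of the round tapered nose on top of the spindle, 82 mm above the bench, 8 mm across at the tip, 14 mm from 4 mm below it. A disc slips over the nose at any angle with 1 mm play all round.
- disc_large: Largest of three aluminium discs of octagonal outline: 66 mm across flats, 14 mm thick, about 127 g, with a 16 x 16 mm square hole right through its centre. At first flat on the bench. Origin: centre of its underside, z up; its x and y axes are square to two pairs of outer flats and to the sides of the hole (a turn of 90 degrees changes nothing). Grip it across two opposite flats.
- disc_medium: Middle-sized of three aluminium discs of octagonal outline: 54 mm across flats, 12 mm thick, about 70 g, with a 16 x 16 mm square hole right through its centre. At first flat on the bench. Origin: centre of its underside, z up; its x and y axes are square to two pairs of outer flats and to the sides of the hole (a turn of 90 degrees changes nothing). Grip it across two opposite flats.
- disc_small: Smallest of three aluminium discs of octagonal outline: 42 mm across flats, 10 mm thick, about 33 g, with a 16 x 16 mm square hole right through its centre. At first flat on the bench. Origin: centre of its underside, z up; its x and y axes are square to two pairs of outer flats and to the sides of the hole (a turn of 90 degrees changes nothing). Grip it across two opposite flats.
- weight: Bystander: brass record weight, 72 mm across, 48 mm high, 0.7 kg. Origin: centre of its underside.
- tin: Bystander: round black bakelite stylus tin, 51 mm across, 26 mm high. Origin: centre of its underside.
- loupe: Bystander: round steel loupe with a domed glass lens on top, 36 mm across, 31 mm high. Origin: centre of its underside.
- adapter: Bystander: flat yellow plastic spider adapter, 38 mm across, 5 mm thick. Origin: centre of its underside.
Not all that is in view belongs to the job. Leave any blue or red look-alike of the disc_small alone.

How it is judged:
By the outcome, as a careful person would: the job done as asked, in the order asked, and still so for the second after the job is handed in, with the robot touching nothing.
It also fails if it takes over 72 s, if anything falls off the work surface, if the arm or the gripper's body presses on something with over 40 N, if the wrist force passes 120 N, or if a joint passes its speed limit or range.

## Working session

There is one attempt and no reset: what is moved stays moved. The work goes in short steps, Python scripts to look and compute and a shell command to move; the robot and the scene stay as the last step left them, time stands still between calls to the robot, and variables do not carry over. Pictures are saved under pics/ and viewed, and the job is handed in when it is done.

```bash
mkdir -p pics; ls; python3 - <<'E'
from bench import telemetry, imaging, ctrl
import cv2
print(telemetry.get_obs())
for n in ("scene","top","wrist"):
    c=imaging.camera(n); cv2.imwrite(f"pics/a_{n}.png",c["pixels"]); print(n,c["vfov"],c["cx"],c["cy"],c["R"],c["t"])
E
```

```text
pics
{'time_s': 0.0, 'q': array([-1.51127591e+00,  1.81549338e-01,  1.60798556e+00, -2.05725752e-05,
        1.35383005e+00, -2.06281434e-01]), 'dq': array([ 0.00049022,  0.00049678,  0.00022381,  0.00129237,  0.00116127,
       -0.00269117]), 'joint_efforts': array([ 1.09727789e-03, -4.44864714e+01, -3.51339805e+01, -2.72320231e-04,
        8.98644445e-03, -5.21573526e-06]), 'eef_pos': array([ 0.15103004, -0.55423793,  0.23039035]), 'eef_rot': array([-8.84500538e-04,  9.91180979e-01,  1.32512190e-01,  5.49515906e-05]), 'wrist_force': array([ 0.84092411, -0.60083715, -0.65127688]), 'torque': array([ 0.00695414,  0.02443988, -0.00268416]), 'opening': 1.000507544538088}
scene 55.60874075304815 259.88814017822904 181.97426227003479 [[ 0.63965349  0.76856224  0.01247003]
 [ 0.54206525 -0.43952529 -0.71622817]
 [-0.54498503  0.46489742 -0.69775476]] [-0.34849462 -0.27036518  1.23545739]
top 56.79347226957931 258.28885469973466 197.5024201297634 [[ 0.02057762 -0.99977279 -0.00556122]
 [-0.994213   -0.01987594 -0.10557203]
 [ 0.10543751  0.00770146 -0.99439611]] [-0.0434003   0.56811964  0.75486541]
wrist 71.56457574217576 253.52540054698457 192.97216141068873 [[ 0.26078925 -0.96539495 -0.00124845]
 [-0.93042349 -0.25168665  0.26639437]
 [-0.25749    -0.06831121 -0.96386331]] [-0.57431311 -0.03278262  0.37783705]
```

View pics/a_scene.png

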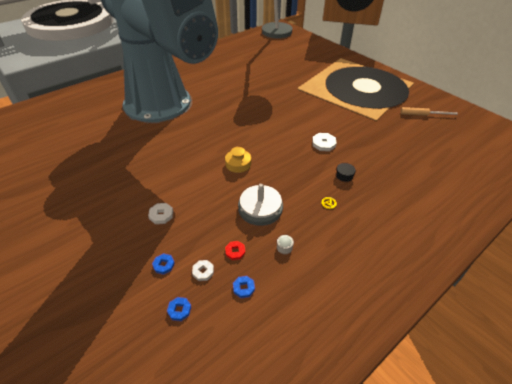

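View pics/a_top.png

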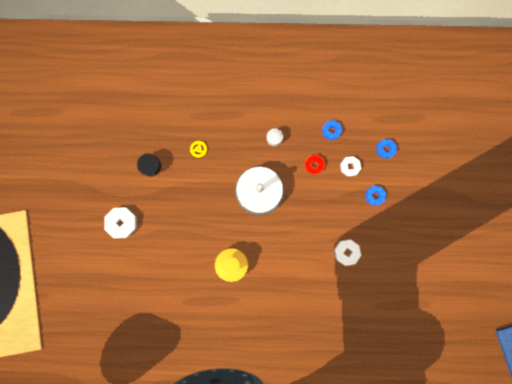

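View pics/a_wrist.png

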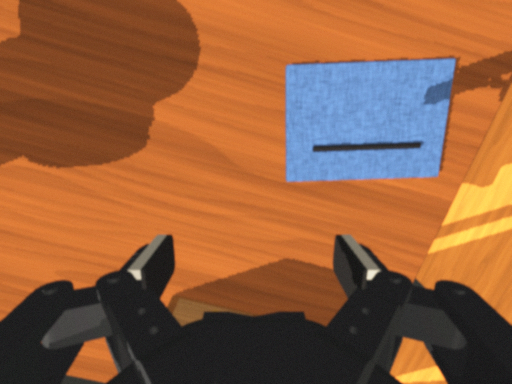

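```bash
cat > h.py <<'E'
import numpy as np, cv2
from scipy.spatial.transform import Rotation as Ro
from bench import telemetry, imaging, ctrl
def K(c):
    f=c["pixels"].shape[0]/2/np.tan(np.radians(c["vfov"]/2)); return f
def ray(c,u,v,z):
    f=K(c); R=np.array(c["R"]);t=np.array(c["t"])
    d=R.T@np.array([(u-c["cx"])/f,(v-c["cy"])/f,1]); o=-R.T@t
    return o+d*(z-o[2])/d[2]
def proj(c,X):
    p=np.array(c["R"])@X+np.array(c["t"]); return K(c)*p[:2]/p[2]+[c["cx"],c["cy"]]
def st():
    o=telemetry.get_obs(); q=o["eef_rot"]; R=Ro.from_quat([q[1],q[2],q[3],q[0]])
    return o,R
def plan(target,yaw=None,n=1):
    """target TCP, jaw direction angle (world, mod pi); prints total shift in tool axes units & turn about z"""
    o,R=st(); M=R.as_matrix(); p=o["eef_pos"]
    print("t %.2f"%o["time_s"],"pos",p.round(4),"F",o["wrist_force"].round(1),"op %.3f"%o["opening"],"q6 %.2f"%o["q"][5],"jaw %.2f deg"%np.degrees(np.arctan2(M[1,1],M[0,1])),"tilt",(M[:2,2]).round(4))
    if yaw is not None:
        M2=None
        cur=np.degrees(np.arctan2(M[1,1],M[0,1]))
        d=(yaw-cur+90)%180-90
        print("world turn deg",round(d,2)," tool rz units",round(-d/180,4))
    # levelling
    ztool=M.T@np.array([0,0,-1.]); a=np.cross([0,0,1],ztool); print("level rx,ry units",(a[:2]/np.pi).round(4))
    s=M.T@(np.array(target)-p)/0.2
    print("shift units",s.round(4))
E
python3 - <<'E'
from h import *
c=imaging.camera("top"); im=c["pixels"]; cv2.imwrite("pics/b.png",cv2.resize(im[110:290,90:410],None,fx=2.5,fy=2.5,interpolation=cv2.INTER_CUBIC))
s=imaging.camera("scene"); cv2.imwrite("pics/c.png",cv2.resize(s["pixels"][120:330,130:370],None,fx=2.8,fy=2.8,interpolation=cv2.INTER_CUBIC))
np.save("top.npy",im)
for n,(u,v),z in (("L",(120,222),.014),("M",(347,252),.012),("S",(350,166),.01),("red",(315,164),.01),("nose",(260,188),.08),("b1",(332,130),.01),("b2",(387,149),.01),("b3",(376,195),.01),("wt",(231,265),.048)): print(n,ray(c,u,v,z).round(4))
E
```

```text
L [0.5091 0.2773 0.014 ]
M [ 0.453  -0.2313  0.012 ]
S [ 0.6475 -0.2397  0.01  ]
red [ 0.6506 -0.1598  0.01  ]
nose [ 0.5835 -0.0354  0.08  ]
b1 [ 0.7312 -0.1987  0.01  ]
b2 [ 0.6888 -0.3247  0.01  ]
b3 [ 0.582 -0.298  0.01 ]
wt [0.4222 0.0228 0.048 ]
```

View pics/b.png

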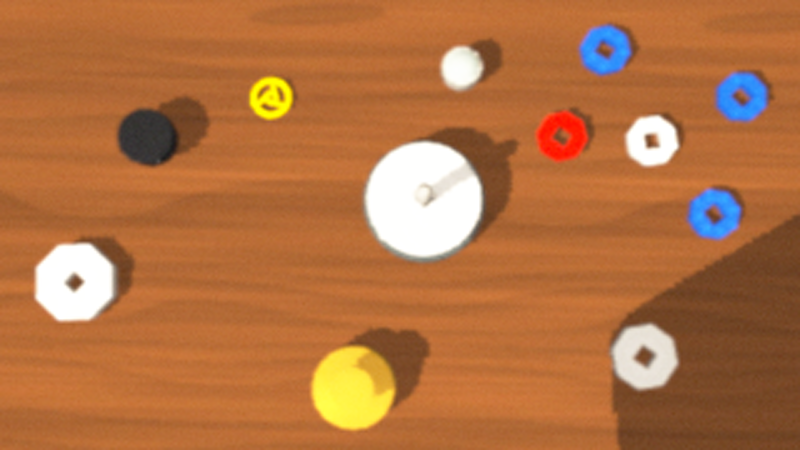

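View pics/c.png

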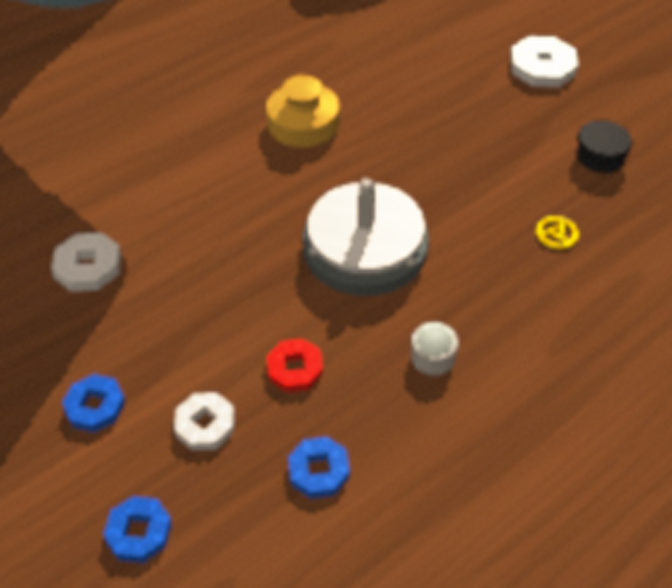

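```bash
cat > oct.py <<'E'
from h import *
def mask(im,a,b,bright=110):
    hsv=cv2.cvtColor(im,cv2.COLOR_BGR2HSV)
    m=((hsv[...,1]<b)&(hsv[...,2]>a)).astype(np.uint8)
    return m
def octa(c,uv,ztop,half,up=4,smax=80,vmin=100):
    """crop, upsample, mask by saturation, contour -> unprojected points -> centre, 8-fold angle, hole centre"""
    u,v=uv; im=c["pixels"]; x0,y0=int(u-half),int(v-half); x0=max(x0,0); y0=max(y0,0)
    cr=im[y0:int(v+half),x0:int(u+half)]
    cr=cv2.resize(cr,None,fx=up,fy=up,interpolation=cv2.INTER_CUBIC)
    m=mask(cr,vmin,smax)
    cs,hi=cv2.findContours(m,cv2.RETR_CCOMP,cv2.CHAIN_APPROX_NONE)
    k=max((i for i in range(len(cs)) if hi[0][i][3]<0),key=lambda i:cv2.contourArea(cs[i]))
    def up3(q):
        q=q[:,0,:].astype(float); q=(q+.5)/up-.5+[x0,y0]
        return np.array([ray(c,a,b,ztop)[:2] for a,b in q])
    def cent(P):
        M=cv2.moments((P*1e4).astype(np.float32).reshape(-1,1,2)); return np.array([M["m10"],M["m01"]])/M["m00"]/1e4, M["m00"]/1e8
    P=up3(cs[k]); C,A=cent(P)
    d=P-C; th=np.arctan2(d[:,1],d[:,0]); r=np.hypot(*d.T)
    # resample uniformly in angle
    o=np.argsort(th); tg=np.linspace(-np.pi,np.pi,720,endpoint=False); rg=np.interp(tg,th[o],r[o],period=2*np.pi)
    H=(rg*np.exp(-8j*tg)).mean(); ang8=np.degrees(-np.angle(-H)/8*-1)  # min radius direction = flats
    flats=ang8%45
    out=dict(C=C.round(4),flat_deg=round(flats,1),amp=round(abs(H)*2000,2),acrossflats=round(2e3*np.sqrt(abs(A)/(8*(np.sqrt(2)-1)))*1.0*np.sqrt(1)*np.sqrt(2),1))
    hs=[i for i in range(len(cs)) if hi[0][i][3]==k and cv2.contourArea(cs[i])>10]
    if hs:
        j=max(hs,key=lambda i:cv2.contourArea(cs[i])); Q=up3(cs[j]); Ch,Ah=cent(Q)
        d=Q-Ch; th=np.arctan2(d[:,1],d[:,0]); r=np.hypot(*d.T);o=np.argsort(th);rg=np.interp(tg,th[o],r[o],period=2*np.pi)
        H=(rg*np.exp(-4j*tg)).mean(); out.update(hole=Ch.round(4),hole_side_deg=round(np.degrees(np.angle(-H)/-4*-1)%90,1),hole_mm=round(1e3*abs(Ah)**.5,1))
    return out
E
python3 - <<'E'
from oct import *
c=imaging.camera("top"); s=imaging.camera("scene")
for n,uv,uvs,z in (("L",(120,222),(324,142),.014),("M",(347,252),(160,213),.012),("S",(350,166),(203,270),.01)):
    print(n,octa(c,uv,z,22)); print("  sc",octa(s,uvs,z,18))
E
```

```text
L {'C': array([0.5085, 0.2776]), 'flat_deg': np.float64(41.6), 'amp': np.float64(1.02), 'acrossflats': np.float64(99.1), 'hole': array([0.5079, 0.2776]), 'hole_side_deg': np.float64(39.9), 'hole_mm': 9.9}
  sc {'C': array([0.5138, 0.2701]), 'flat_deg': np.float64(41.6), 'amp': np.float64(0.42), 'acrossflats': np.float64(109.4)}
M {'C': array([ 0.4528, -0.2318]), 'flat_deg': np.float64(34.4), 'amp': np.float64(0.8), 'acrossflats': np.float64(79.9), 'hole': array([ 0.4527, -0.2315]), 'hole_side_deg': np.float64(34.1), 'hole_mm': 12.5}
  sc {'C': array([ 0.4578, -0.2369]), 'flat_deg': np.float64(35.9), 'amp': np.float64(0.41), 'acrossflats': np.float64(84.2), 'hole': array([ 0.4583, -0.2368]), 'hole_side_deg': np.float64(88.2), 'hole_mm': 7.3}
S {'C': array([ 0.6479, -0.2406]), 'flat_deg': np.float64(35.5), 'amp': np.float64(0.58), 'acrossflats': np.float64(64.7), 'hole': array([ 0.6479, -0.2404]), 'hole_side_deg': np.float64(80.5), 'hole_mm': 11.3}
  sc {'C': array([ 0.6512, -0.2446]), 'flat_deg': np.float64(36.0), 'amp': np.float64(0.42), 'acrossflats': np.float64(64.9), 'hole': array([ 0.6511, -0.2447]), 'hole_side_deg': np.float64(82.4), 'hole_mm': 10.2}
```

```bash
python3 - <<'E'
from oct import *
w=imaging.camera("wrist"); o,R=st(); M=R.as_matrix()
C=-np.array(w["R"]).T@w["t"]; print("cam in tool",(M.T@(C-o["eef_pos"])).round(4)); print("axis in tool",M.T@np.array(w["R"])[2])
g=ray(w,256,150,.07); print("view pt z.07 rel tool",M.T@(g-o["eef_pos"]))
# turntable platter centre
c=imaging.camera("top"); s=imaging.camera("scene")
print(octa(c,(260,190),.032,30)); print(octa(s,(261,203),.032,28))
for n,im,(x,y) in (("t",c["pixels"],(260,188)),("s",s["pixels"],(262,198))):
    cv2.imwrite(f"pics/d_{n}.png",cv2.resize(im[y-30:y+30,x-40:x+40],None,fx=9,fy=9,interpolation=cv2.INTER_CUBIC))
plan([0.509,0.2777,0.12],40)
plan([0.582-.1,-0.035,0.25],40)
E
```

```text
cam in tool [ 0.0678  0.0002 -0.1416]
axis in tool [-2.66703201e-01 -3.88850581e-04  9.63778632e-01]
view pt z.07 rel tool [0.03438333 0.00292879 0.16115088]
{'C': array([ 0.5857, -0.0335]), 'flat_deg': np.float64(19.8), 'amp': np.float64(0.07), 'acrossflats': np.float64(146.9)}
{'C': array([ 0.5917, -0.0374]), 'flat_deg': np.float64(13.3), 'amp': np.float64(0.35), 'acrossflats': np.float64(145.4), 'hole': array([ 0.6433, -0.0269]), 'hole_side_deg': np.float64(19.8), 'hole_mm': 6.1}
t 0.50 pos [ 0.1511 -0.5548  0.2312] F [-0.  -0.4 -0.2] op 1.001 q6 -0.21 jaw -74.77 deg tilt [0.     0.0001]
world turn deg -65.23  tool rz units 0.3624
level rx,ry units [-0. -0.]
shift units [ 2.8202 -3.5461  0.5568]
t 0.50 pos [ 0.1511 -0.5548  0.2312] F [-0.  -0.4 -0.2] op 1.001 q6 -0.21 jaw -74.77 deg tilt [0.     0.0001]
world turn deg -65.23  tool rz units 0.3624
level rx,ry units [-0. -0.]
shift units [ 2.2793 -2.073  -0.0934]
```

View pics/d_t.png

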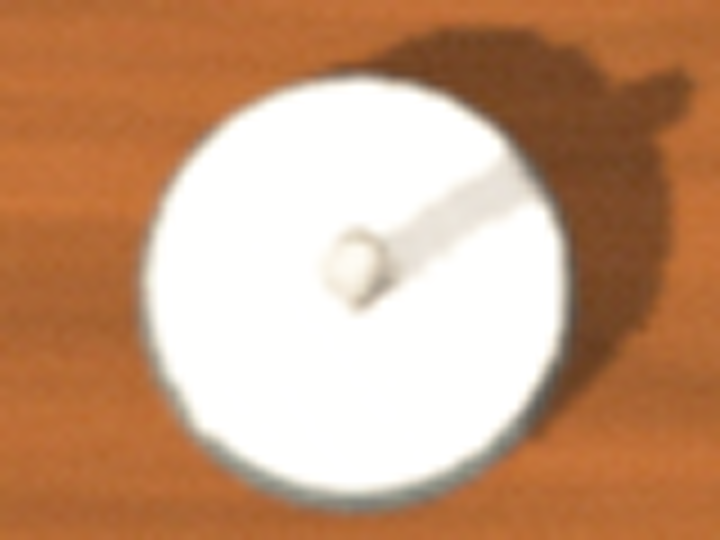

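View pics/d_s.png

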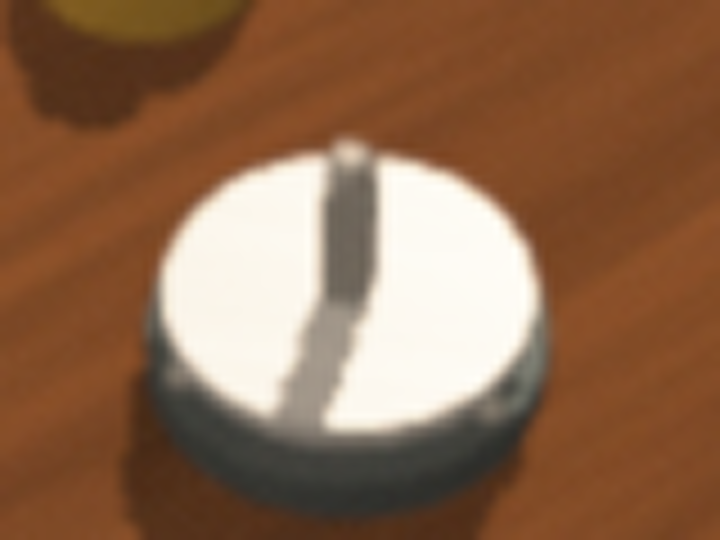

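```bash
cat >> h.py <<'E'
def rows(target,n,dyaw=0.0,dig=3):
    """n equal rows to target, world yaw change dyaw deg; also levels."""
    o,R=st(); p=o["eef_pos"].copy(); M=R.as_matrix(); tgt=np.array(target)
    z=M.T@np.array([0,0,-1.]); a=np.cross([0,0,1],z)/np.pi/n
    w=np.array([a[0],a[1],-dyaw/180/n]); out=[]
    step=(tgt-p)/n
    for i in range(n):
        t=R.as_matrix().T@step/0.2
        out.append([round(float(x),dig) for x in t]+[round(float(x),4)+0.0 for x in w])
        R=R*Ro.from_rotvec(w*np.pi)
    plan(target)
    print(out)
E
python3 - <<'E'
from h import *
rows([0.585,-0.034,0.14],12,83)
E
```

```text
t 0.50 pos [ 0.1511 -0.5548  0.2312] F [-0.  -0.4 -0.2] op 1.001 q6 -0.21 jaw -74.77 deg tilt [0.     0.0001]
level rx,ry units [-0. -0.]
shift units [ 2.7775 -1.9425  0.4566]
[[0.231, -0.162, 0.038, 0.0, 0.0, -0.0384], [0.249, -0.133, 0.038, 0.0, 0.0, -0.0384], [0.263, -0.102, 0.038, 0.0, 0.0, -0.0384], [0.274, -0.069, 0.038, 0.0, 0.0, -0.0384], [0.28, -0.036, 0.038, 0.0, 0.0, -0.0384], [0.282, -0.002, 0.038, 0.0, 0.0, -0.0384], [0.281, 0.032, 0.038, 0.0, 0.0, -0.0384], [0.275, 0.066, 0.038, 0.0, 0.0, -0.0384], [0.265, 0.098, 0.038, 0.0, 0.0, -0.0384], [0.251, 0.129, 0.038, 0.0, 0.0, -0.0384], [0.234, 0.159, 0.038, 0.0, 0.0, -0.0384], [0.213, 0.186, 0.038, 0.0, 0.0, -0.0384]]
```

```bash
python3 -m pendant '[[[0.23,-0.16,0.038,0,0,-0.038],[0.25,-0.13,0.038,0,0,-0.038],[0.26,-0.10,0.038,0,0,-0.038],[0.27,-0.07,0.038,0,0,-0.038],[0.28,-0.036,0.038,0,0,-0.038],[0.28,0,0.038,0,0,-0.038],[0.28,0.03,0.038,0,0,-0.038],[0.275,0.066,0.038,0,0,-0.038],[0.265,0.1,0.038,0,0,-0.038],[0.25,0.13,0.038,0,0,-0.038],[0.23,0.16,0.038,0,0,-0.038],[0.21,0.18,0.038,0,0,-0.038]]]' 0.13
python3 - <<'E'
from h import *
c=imaging.camera("wrist"); cv2.imwrite("pics/e.png",c["pixels"])
rows([0.585,-0.034,0.13],2,0)
E
```

```text
time_s: 2.0
eef_pos: [0.5901, -0.0228, 0.1396]
eef_rot: [0.006, 0.646, 0.763, -0.001]
wrist_force: [1.1, -1.2, 0.2]
opening: 0.874
t 2.05 pos [ 0.5925 -0.0174  0.1386] F [-2.6  2.7  0.8] op 0.867 q6 -0.40 jaw 9.98 deg tilt [ 0.0092 -0.0058]
level rx,ry units [0.0026 0.0023]
shift units [-0.0751 -0.0515  0.0433]
[[-0.038, -0.026, 0.022, 0.0013, 0.0012, 0.0], [-0.038, -0.026, 0.022, 0.0013, 0.0012, 0.0]]
```

View pics/e.png

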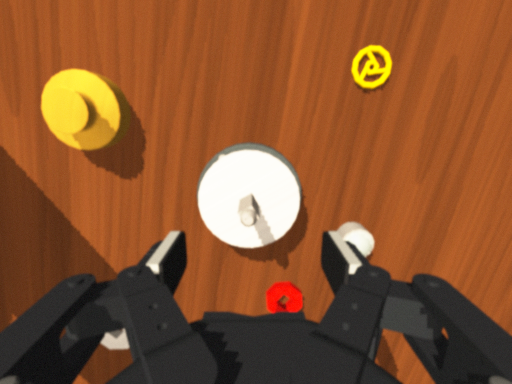

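```bash
python3 -m pendant '[[[-0.038,-0.026,0.035,0.0013,0.0012,0],[-0.038,-0.026,0.035,0.0013,0.0012,0],[0,0,0,0,0,0],[0,0,0,0,0,0]]]'
python3 - <<'E'
from h import *
c=imaging.camera("wrist"); np.save("w1.npy",c["pixels"]); cv2.imwrite("pics/f.png",cv2.resize(c["pixels"][120:300,170:350],None,fx=3.3,fy=3.3,interpolation=cv2.INTER_CUBIC))
rows([0.585,-0.034,0.11],2,0)
o,R=st()
C=-np.array(c["R"]).T@c["t"]; print("cam in tool",R.inv().apply(C-o["eef_pos"]))
E
```

```text
time_s: 2.55
eef_pos: [0.5835, -0.0362, 0.1232]
eef_rot: [-0.001, 0.643, 0.765, -0.001]
wrist_force: [-0.6, 0.2, 1.5]
opening: 0.874
t 2.60 pos [ 0.5835 -0.0361  0.1232] F [0.3 0.3 0.2] op 0.869 q6 -0.44 jaw 9.91 deg tilt [-0.0025  0.0002]
level rx,ry units [-0.0008 -0.0002]
shift units [0.0091 0.0093 0.0659]
[[0.005, 0.005, 0.033, -0.0004, -0.0001, 0.0], [0.005, 0.005, 0.033, -0.0004, -0.0001, 0.0]]
cam in tool [ 0.06725057  0.00045753 -0.1417073 ]
```

View pics/f.png

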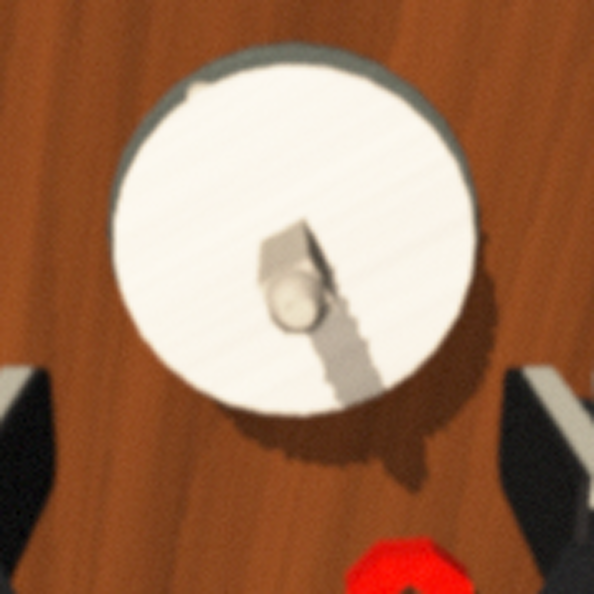

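```bash
python3 - <<'E'
from oct import *
c=imaging.camera("wrist")
f=lambda x,y:((x+.5)/3.3-.5+170,(y+.5)/3.3-.5+120)
a=ray(c,*f(304,220),.032);b=ray(c,*f(262,242),.032);d=ray(c,*f(330,280),.032)
print(a,b,d,np.linalg.norm(a-b),np.degrees(np.arctan2(*(b-a)[1::-1])),"tip",ray(c,*f(297,300),.082))
print(octa(c,(260,195),.032,62))
hsv=cv2.cvtColor(c["pixels"],cv2.COLOR_BGR2HSV); m=((hsv[...,1]<60)&(hsv[...,2]>170)).astype(np.uint8)[125:250,195:325]
cs,_=cv2.findContours(m,cv2.RETR_EXTERNAL,cv2.CHAIN_APPROX_NONE); k=max(cs,key=cv2.contourArea); P=cv2.convexHull(k)[:,0,:]+[195,125]
W=np.array([ray(c,*p,.032)[:2] for p in P])*1e3
A=np.c_[2*W,np.ones(len(W))]; s=np.linalg.lstsq(A,(W**2).sum(1),rcond=None)[0]; print("circle c",s[:2],"r",np.sqrt(s[2]+s[0]**2+s[1]**2))
E
```

```text
[ 0.58935214 -0.02588663  0.032     ] [ 0.57908725 -0.03399006  0.032     ] [ 0.59954304 -0.04157307  0.032     ] 0.013077976358379467 -141.71135590818088 tip [ 0.58750212 -0.03194268  0.082     ]
{'C': array([ 0.5875, -0.0321]), 'flat_deg': np.float64(11.9), 'amp': np.float64(0.02), 'acrossflats': np.float64(141.9), 'hole': array([ 0.5958, -0.0371]), 'hole_side_deg': np.float64(10.4), 'hole_mm': 4.3}
circle c [587.82701166 -34.07700901] r 49.877661174681286
```

```bash
python3 - <<'E'
from h import *
rows([0.510,0.2775,0.1],7,30.5)
E
```

```text
t 2.65 pos [ 0.5837 -0.0358  0.1233] F [ 0.1  0.6 -0.1] op 0.873 q6 -0.44 jaw 9.94 deg tilt [-0.0022  0.0002]
level rx,ry units [-0.0007 -0.0002]
shift units [ 1.6067 -0.0924  0.1176]
[[0.23, -0.013, 0.017, -0.0001, 0.0, -0.0242], [0.23, 0.004, 0.017, -0.0001, 0.0, -0.0242], [0.229, 0.022, 0.017, -0.0001, 0.0, -0.0242], [0.227, 0.039, 0.017, -0.0001, 0.0, -0.0242], [0.223, 0.056, 0.017, -0.0001, 0.0, -0.0242], [0.218, 0.073, 0.017, -0.0001, 0.0, -0.0242], [0.212, 0.089, 0.017, -0.0001, 0.0, -0.0242]]
```

```bash
python3 -m pendant '[[[0.23,-0.013,0.017,0,0,-0.024],[0.23,0.004,0.017,0,0,-0.024],[0.23,0.022,0.017,0,0,-0.024],[0.227,0.039,0.017,0,0,-0.024],[0.223,0.056,0.017,0,0,-0.024],[0.218,0.073,0.017,0,0,-0.024],[0.19,0.085,0.017,0,0,-0.024],[0,0,0,0,0,0],[0,0,0,0,0,0]]]'
python3 - <<'E'
from oct import *
c=imaging.camera("wrist"); cv2.imwrite("pics/g.png",c["pixels"])
p=proj(c,np.array([0.509,.2777,.014])); print(p); print(octa(c,p,.014,55))
plan([0.510,0.2775,0.1],40)
E
```

```text
time_s: 3.78
eef_pos: [0.5126, 0.2802, 0.1034]
eef_rot: [0.004, 0.417, 0.909, 0.002]
wrist_force: [0.2, 0.1, -0.8]
opening: 0.871
[247.90745305 195.30969216]
{'C': array([0.5084, 0.2779]), 'flat_deg': np.float64(41.8), 'amp': np.float64(1.05), 'acrossflats': np.float64(95.4), 'hole': array([0.5074, 0.2791]), 'hole_side_deg': np.float64(40.6), 'hole_mm': 12.2}
t 3.83 pos [0.5127 0.28   0.1035] F [-0.1 -0.4  0.4] op 0.872 q6 -0.41 jaw 40.72 deg tilt [0.0081 0.0008]
world turn deg -0.72  tool rz units 0.004
level rx,ry units [0.0021 0.0015]
shift units [-0.0007 -0.0184  0.0172]
```

View pics/g.png

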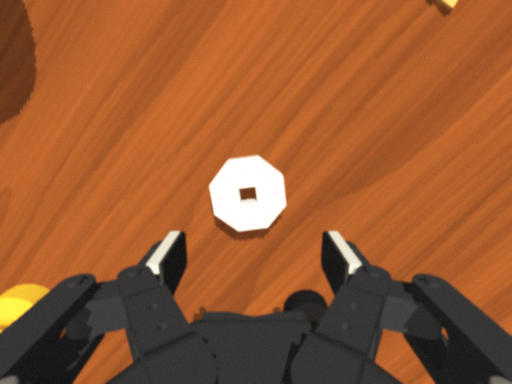

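```bash
python3 - <<'E'
from h import *
rows([0.508,0.2784,0.035],4,0.7)
E
```

```text
t 3.83 pos [0.5127 0.28   0.1035] F [-0.1 -0.4  0.4] op 0.872 q6 -0.41 jaw 40.72 deg tilt [0.0081 0.0008]
level rx,ry units [0.0021 0.0015]
shift units [ 0.0107 -0.0253  0.3421]
[[0.003, -0.006, 0.086, 0.0005, 0.0004, -0.001], [0.003, -0.006, 0.086, 0.0005, 0.0004, -0.001], [0.003, -0.006, 0.086, 0.0005, 0.0004, -0.001], [0.002, -0.006, 0.086, 0.0005, 0.0004, -0.001]]
```

```bash
python3 -m pendant '[[[0.003,-0.006,0.086,0.0005,0.0004,-0.001],[0.003,-0.006,0.086,0.0005,0.0004,-0.001],[0.003,-0.006,0.086,0.0005,0.0004,-0.001],[0.002,-0.006,0.08,0.0005,0.0004,-0.001],[0,0,0,0,0,0],[0,0,0,0,0,0]]]'
python3 - <<'E'
from oct import *
c=imaging.camera("wrist"); cv2.imwrite("pics/i.png",c["pixels"])
p=proj(c,np.array([0.508,.278,.014])); print(p); print(octa(c,p,.014,75))
rows([0.508,0.2784,0.02],2,0)
E
```

```text
time_s: 4.58
eef_pos: [0.5075, 0.275, 0.0293]
eef_rot: [-0.001, 0.413, 0.911, -0.001]
wrist_force: [0.5, -0.2, -0.1]
opening: 0.872
[257.06969547 225.87219261]
{'C': array([0.5081, 0.2782]), 'flat_deg': np.float64(41.7), 'amp': np.float64(1.03), 'acrossflats': np.float64(95.1), 'hole': array([0.5067, 0.2798]), 'hole_side_deg': np.float64(40.7), 'hole_mm': 11.6}
t 4.62 pos [0.5075 0.2749 0.0294] F [ 0.3 -0.4 -0.1] op 0.873 q6 -0.43 jaw 41.18 deg tilt [-0.0035 -0.0008]
level rx,ry units [-0.001  -0.0005]
shift units [0.0111 0.0136 0.0471]
[[0.006, 0.007, 0.024, -0.0005, -0.0003, 0.0], [0.006, 0.007, 0.024, -0.0005, -0.0003, 0.0]]
```

View pics/i.png

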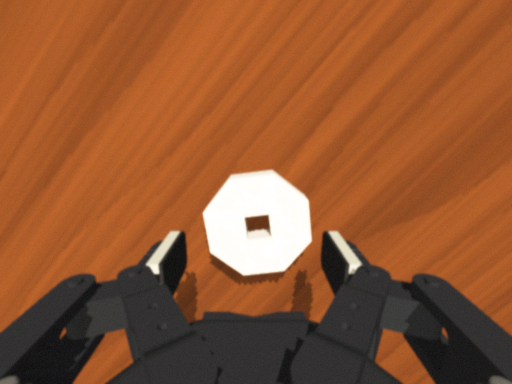

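```bash
python3 -m pendant '[[[0.006,0.007,0.05,-0.0005,-0.0003,0],[0.006,0.007,0.05,-0.0005,-0.0003,0],[0,0,0,0,0,0]]]'
python3 - <<'E'
from h import *
rows([0.508,0.2784,0.003],3,0)
s=imaging.camera("scene")["pixels"]; cv2.imwrite("pics/j.png",cv2.resize(s[90:190,260:390],None,fx=5,fy=5,interpolation=cv2.INTER_CUBIC))
E
```

```text
time_s: 5.0
eef_pos: [0.5088, 0.2793, 0.0092]
eef_rot: [0.001, 0.413, 0.911, 0.001]
wrist_force: [-0.1, -0.1, 1.1]
opening: 0.868
t 5.00 pos [0.5088 0.2793 0.0092] F [-0.1 -0.1  1.1] op 0.868 q6 -0.42 jaw 41.20 deg tilt [0.0026 0.0006]
level rx,ry units [0.0008 0.0004]
shift units [-0.0008 -0.0062  0.0311]
[[-0.0, -0.002, 0.01, 0.0003, 0.0001, 0.0], [-0.0, -0.002, 0.01, 0.0003, 0.0001, 0.0], [-0.0, -0.002, 0.01, 0.0003, 0.0001, 0.0]]
```

View pics/j.png

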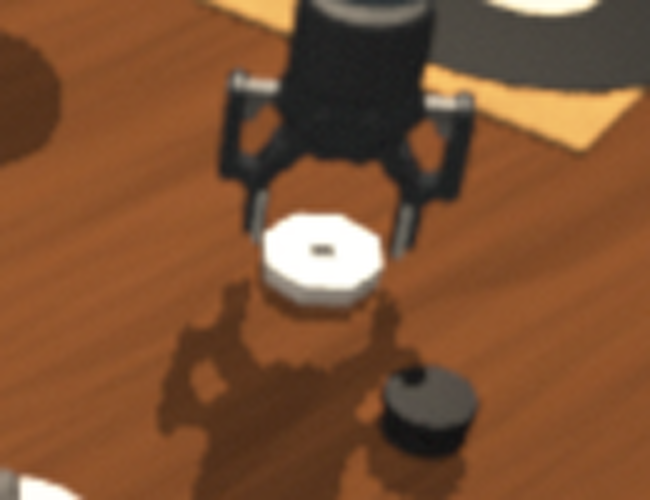

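```bash
python3 -m pendant '[[[0,-0.003,0.02,0.0003,0.0002,0],[0,-0.003,0.02,0.0003,0.0002,0],[0,0,0,0,0,0]]]'
python3 -m pendant '[[[0,0,0.01,0,0,0],[0,0,0.01,0,0,0]]]'
python3 - <<'E'
from h import *
rows([0.508,0.2784,0.0],3,0)
s=imaging.camera("scene")["pixels"]; cv2.imwrite("pics/k.png",cv2.resize(s[90:190,260:390],None,fx=5,fy=5,interpolation=cv2.INTER_CUBIC))
E
```

```text
time_s: 5.42
eef_pos: [0.5085, 0.2787, 0.0015]
eef_rot: [0.001, 0.413, 0.911, 0.001]
wrist_force: [0.2, -0.5, 0.4]
opening: 0.866
time_s: 5.68
eef_pos: [0.5088, 0.2787, -0.0024]
eef_rot: [0.001, 0.413, 0.911, 0.001]
wrist_force: [0.0, -0.3, 0.2]
opening: 0.872
t 5.67 pos [ 0.5088  0.2787 -0.0024] F [ 0.  -0.3  0.2] op 0.872 q6 -0.42 jaw 41.20 deg tilt [0.0021 0.0008]
level rx,ry units [0.0007 0.0002]
shift units [ 0.0017 -0.0041 -0.0121]
[[0.001, -0.001, -0.004, 0.0002, 0.0001, 0.0], [0.001, -0.001, -0.004, 0.0002, 0.0001, 0.0], [0.001, -0.001, -0.004, 0.0002, 0.0001, 0.0]]
```

View pics/k.png

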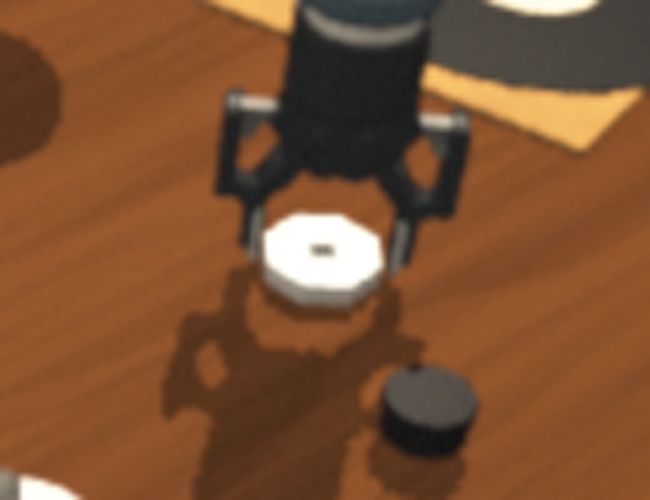

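```bash
python3 -m pendant '[[[0.001,-0.002,0.012,0.0002,0.0001,0],[0,0,0,0,0,0],[0,0,0,0,0,0],[0,0,0,0,0,0],[0,0,0,0,0,0]]]' 0.35
python3 - <<'E'
from h import *
plan([0.508,0.2784,0.0])
c=imaging.camera("wrist")["pixels"]; cv2.imwrite("pics/l.png",c)
E
```

```text
time_s: 6.35
eef_pos: [0.5089, 0.2788, -0.0025]
eef_rot: [0.001, 0.412, 0.911, 0.0]
wrist_force: [-0.6, -0.3, 2.0]
opening: 0.768
t 6.35 pos [ 0.5089  0.2788 -0.0025] F [-0.6 -0.3  2. ] op 0.768 q6 -0.42 jaw 41.28 deg tilt [0.0017 0.0002]
level rx,ry units [0.0005 0.0003]
shift units [ 0.0015 -0.0049 -0.0124]
```

View pics/l.png

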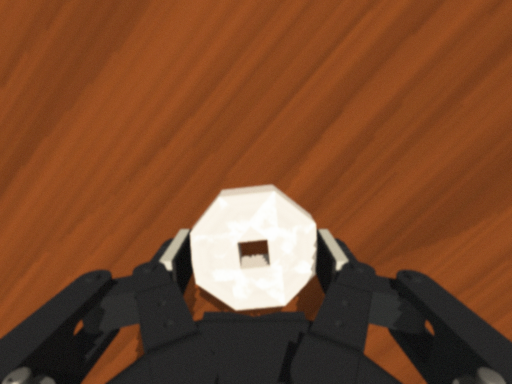

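```bash
python3 -m pendant '[[[0,0,-0.1,0.0003,0.0002,0],[0,0,-0.25,0,0,0],[0,0,-0.25,0,0,0],[0,0,0,0,0,0],[0,0,0,0,0,0]]]' 0.4
python3 - <<'E'
from oct import *
c=imaging.camera("wrist");im=c["pixels"]; cv2.imwrite("pics/m.png",cv2.resize(im[160:330,150:360],None,fx=3.5,fy=3.5,interpolation=cv2.INTER_CUBIC))
o,R=st(); z=o["eef_pos"][2]+.0025+.014; r=octa(c,(253,249),z,75); print(r)
print("rel tool C",R.inv().apply(np.r_[r["C"],z]-o["eef_pos"])*1e3)
plan([.5877,-.0335,.14],41)
E
```

```text
time_s: 7.02
eef_pos: [0.5083, 0.2786, 0.1237]
eef_rot: [-0.0, 0.413, 0.911, -0.0]
wrist_force: [0.4, -0.1, -2.0]
opening: 0.762
{'C': array([0.5077, 0.279 ]), 'flat_deg': np.float64(41.7), 'amp': np.float64(1.06), 'acrossflats': np.float64(95.1), 'hole': array([0.5066, 0.2811]), 'hole_side_deg': np.float64(41.5), 'hole_mm': 11.1}
rel tool C [  0.90437047  -0.59099758 -16.50073212]
t 7.08 pos [0.5088 0.2787 0.1239] F [ 0.6  0.2 -0.9] op 0.767 q6 -0.42 jaw 41.27 deg tilt [0.0008 0.0002]
world turn deg -0.27  tool rz units 0.0015
level rx,ry units [0.0002 0.0001]
shift units [-1.4337 -0.7329 -0.0807]
```

View pics/m.png

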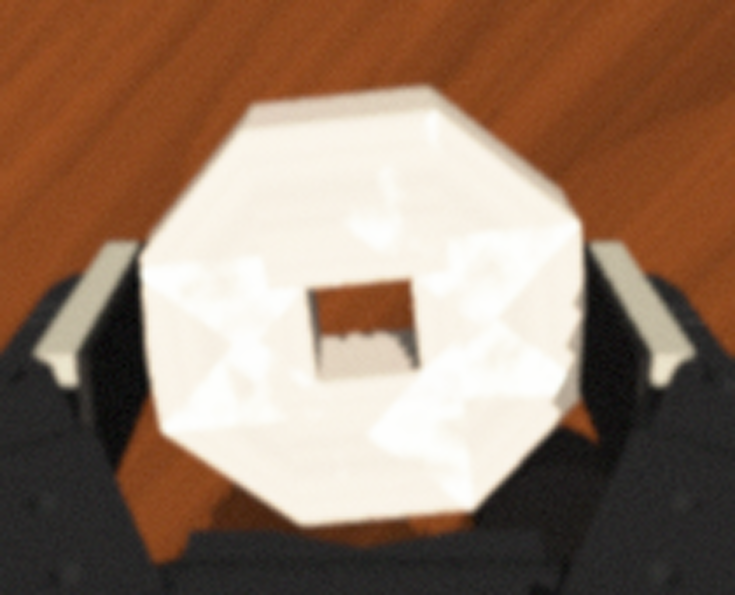

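```bash
python3 - <<'E'
from oct import *
c=imaging.camera("wrist");o,R=st(); z=o["eef_pos"][2]+.0025+.014
g=lambda x,y:((x+.5)/3.5-.5+150,(y+.5)/3.5-.5+160)
for nm,pts in (("hole",[(307,287),(412,278),(421,370),(318,380)]),("oct",[(140,265),(248,124),(435,105),(582,222),(580,400),(472,511),(302,525),(160,432)])):
    P=np.array([ray(c,*g(*q),z) for q in pts]); T=R.inv().apply(P-o["eef_pos"])*1e3
    print(nm,T[:,:2].round(1).tolist(),"mean",T.mean(0).round(2))
    e=np.roll(T,-1,0)-T; print(np.hypot(e[:,0],e[:,1]).round(1),np.degrees(np.arctan2(e[:,0],e[:,1])).round(1))
E
```

```text
hole [[6.1, -7.9], [7.5, 7.6], [-7.7, 9.1], [-9.4, -6.5]] mean [ -0.87   0.56 -16.5 ]
[15.5 15.3 15.7 15.5] [   5.2  -84.2 -173.9   95.1]
oct [[9.7, -32.3], [31.1, -15.8], [33.8, 10.5], [16.3, 32.0], [-12.9, 33.5], [-32.8, 17.6], [-35.4, -9.5], [-18.4, -31.1]] mean [ -1.08   0.62 -16.5 ]
[27.1 26.3 27.8 29.2 25.5 27.2 27.5 28.1] [  52.3    5.9  -39.1  -87.1 -128.7 -174.6  141.8   92.5]
```

```bash
sed -i 's/np.degrees(-np.angle(-H)\/8\*-1)/np.degrees(-np.angle(-H)\/8)/; s/np.degrees(np.angle(-H)\/-4\*-1)/np.degrees(-np.angle(-H)\/4)/; s/\*1.0\*np.sqrt(1)\*np.sqrt(2)//' oct.py
python3 -m pendant '[[[0,0,0.25,0,0,0],[0,0,0.25,0,0,0],[0,0,0.1,0,0,0],[0,0,0.02,0,0,0],[0,0,0,0,0,0]]]'
python3 - <<'E'
from oct import *
c=imaging.camera("wrist");o,R=st(); print(octa(c,(253,249),.014,75)); plan([0.508,.2784,-.0025],46)
c=imaging.camera("top")
for n,uv,z in (("L",(120,222),.014),("M",(347,252),.012),("S",(350,166),.01)):    print(n,octa(c,uv,z,22))
E
```

```text
time_s: 7.75
eef_pos: [0.5081, 0.2783, -0.0037]
eef_rot: [-0.001, 0.412, 0.911, -0.002]
wrist_force: [-1.0, -0.9, 4.9]
opening: 0.764
{'C': array([0.5079, 0.2788]), 'flat_deg': np.float64(0.6), 'amp': np.float64(1.05), 'acrossflats': np.float64(67.7), 'hole': array([0.5065, 0.2807]), 'hole_side_deg': np.float64(52.3), 'hole_mm': 10.8}
t 7.80 pos [ 0.5081  0.2783 -0.0038] F [-2.4 -1.3 10. ] op 0.762 q6 -0.42 jaw 41.34 deg tilt [-0.0037 -0.0018]
world turn deg 4.66  tool rz units -0.0259
level rx,ry units [-0.0013 -0.0003]
shift units [ 0.0007 -0.0004 -0.0064]
L {'C': array([0.5179, 0.2665]), 'flat_deg': np.float64(34.8), 'amp': np.float64(0.39), 'acrossflats': np.float64(51.1)}
M {'C': array([ 0.4528, -0.2316]), 'flat_deg': np.float64(10.7), 'amp': np.float64(0.81), 'acrossflats': np.float64(56.6), 'hole': array([ 0.4527, -0.2315]), 'hole_side_deg': np.float64(55.6), 'hole_mm': 12.5}
S {'C': array([ 0.6477, -0.2403]), 'flat_deg': np.float64(9.7), 'amp': np.float64(0.56), 'acrossflats': np.float64(44.9), 'hole': array([ 0.6475, -0.2402]), 'hole_side_deg': np.float64(10.6), 'hole_mm': 12.4}
```

```bash
python3 -m pendant '[[[0,0,0,0,0,0],[0,0,0,0,0,0],[-0.005,0,-0.003,-0.001,0,-0.03],[0,0,0,0,0,0]]]' 0.12
python3 - <<'E'
from oct import *
c=imaging.camera("wrist");im=c["pixels"];o,R=st(); print(octa(c,(253,249),.014,75)); plan([0.508,.2784,-.0025],46.5)
cv2.imwrite("pics/n.png",cv2.resize(im[160:330,150:360],None,fx=3.5,fy=3.5,interpolation=cv2.INTER_CUBIC))
E
```

```text
time_s: 8.35
eef_pos: [0.5068, 0.2769, -0.0057]
eef_rot: [-0.003, 0.368, 0.93, -0.002]
wrist_force: [-0.4, 0.5, 0.4]
opening: 0.883
{'C': array([0.5079, 0.2785]), 'flat_deg': np.float64(0.5), 'amp': np.float64(0.97), 'acrossflats': np.float64(67.4), 'hole': array([0.5062, 0.2803]), 'hole_side_deg': np.float64(53.7), 'hole_mm': 10.7}
t 8.40 pos [ 0.5068  0.2769 -0.0058] F [ 0.3  0.5 -0.1] op 0.881 q6 -0.52 jaw 46.75 deg tilt [-0.006  -0.0009]
world turn deg -0.25  tool rz units 0.0014
level rx,ry units [-0.0015 -0.0012]
shift units [ 0.0006  0.0095 -0.0164]
```

View pics/n.png

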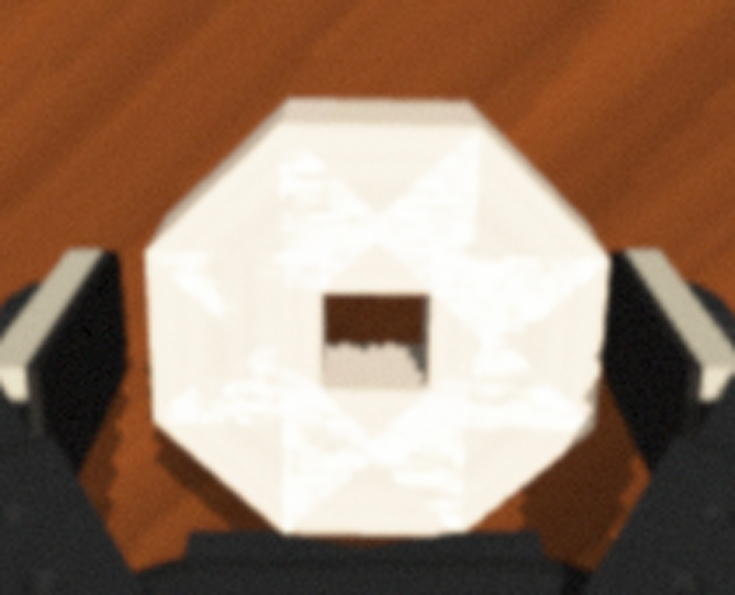

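```bash
python3 -m pendant '[[[0,0.009,-0.004,-0.0015,-0.0012,0.001],[0,0,0,0,0,0],[0,0,0,0,0,0],[0,0,0,0,0,0],[0,0,0,0,0,0]]]' 0.4
python3 -m pendant '[[[0,0,-0.1,0,0,0],[0,0,-0.28,0,0,0],[0,0,-0.28,0,0,0],[0,0,0,0,0,0],[0,0,0,0,0,0]]]'
python3 - <<'E'
from oct import *
c=imaging.camera("wrist");im=c["pixels"];plan([0.5877,-.0335,.14],38)
cv2.imwrite("pics/o.png",cv2.resize(im[160:330,150:360],None,fx=3.5,fy=3.5,interpolation=cv2.INTER_CUBIC))
E
```

```text
time_s: 9.02
eef_pos: [0.508, 0.2782, -0.0048]
eef_rot: [0.0, 0.372, 0.928, -0.0]
wrist_force: [0.1, -0.4, 0.1]
opening: 0.754
time_s: 9.65
eef_pos: [0.5072, 0.2782, 0.1339]
eef_rot: [-0.0, 0.372, 0.928, -0.0]
wrist_force: [-0.5, -0.6, -1.3]
opening: 0.749
t 9.70 pos [0.5078 0.2784 0.1342] F [ 0.4  0.  -0.8] op 0.753 q6 -0.51 jaw 46.35 deg tilt [ 0.0002 -0.0001]
world turn deg -8.35  tool rz units 0.0464
level rx,ry units [0.     0.0001]
shift units [-1.3656 -0.8522 -0.029 ]
```

View pics/o.png

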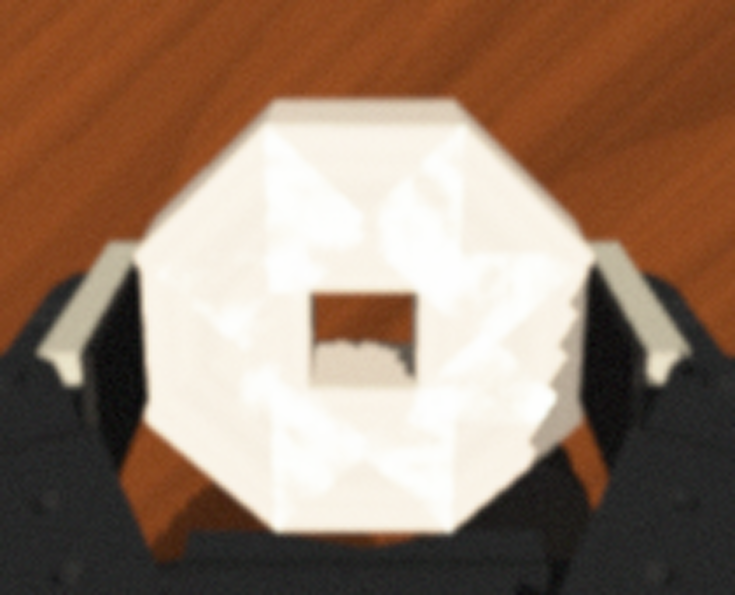

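```bash
python3 - <<'E'
from oct import *
c=imaging.camera("wrist");o,R=st(); z=o["eef_pos"][2]+.0048+.014
g=lambda x,y:((x+.5)/3.5-.5+150,(y+.5)/3.5-.5+160)
for nm,pts in (("hole",[(310,291),(416,292),(417,384),(311,386)]),("oct",[(137,258),(270,124),(465,124),(592,258),(580,410),(452,532),(278,532),(147,405)])):
    P=np.array([ray(c,*g(*q),z) for q in pts]); T=R.inv().apply(P-o["eef_pos"])*1e3
    print(nm,T[:,:2].round(1).tolist(),"mean",T.mean(0).round(2))
rows([.625,-.081,.130],7,-8.5)
E
```

```text
hole [[6.5, -7.4], [6.3, 8.0], [-8.8, 8.3], [-9.1, -7.5]] mean [ -1.26   0.36 -18.8 ]
oct [[11.7, -32.1], [31.7, -12.5], [31.6, 14.4], [11.6, 33.2], [-13.2, 33.0], [-34.9, 14.2], [-34.9, -13.1], [-12.2, -32.2]] mean [ -1.08   0.6  -18.8 ]
t 9.75 pos [0.5075 0.2783 0.1334] F [ 0.3 -0.  -0.6] op 0.757 q6 -0.51 jaw 46.35 deg tilt [-0.001  -0.0004]
level rx,ry units [-0.0003 -0.0001]
shift units [-1.6652 -0.8939  0.0172]
[[-0.238, -0.128, 0.002, 0.0, 0.0, 0.0067], [-0.241, -0.123, 0.002, 0.0, 0.0, 0.0067], [-0.243, -0.118, 0.002, 0.0, 0.0, 0.0067], [-0.246, -0.112, 0.002, 0.0, 0.0, 0.0067], [-0.248, -0.107, 0.002, 0.0, 0.0, 0.0067], [-0.25, -0.102, 0.002, 0.0, 0.0, 0.0067], [-0.252, -0.097, 0.002, 0.0, 0.0, 0.0067]]
```

```bash
python3 -m pendant '[[[-0.24,-0.128,0.002,0,0,0.0067],[-0.24,-0.123,0.002,0,0,0.0067],[-0.243,-0.118,0.002,0,0,0.0067],[-0.246,-0.112,0.002,0,0,0.0067],[-0.248,-0.107,0.002,0,0,0.0067],[-0.25,-0.102,0.002,0,0,0.0067],[-0.23,-0.09,0.002,0,0,0.0067],[0,0,0,0,0,0],[0,0,0,0,0,0],[0,0,0,0,0,0]]]'
python3 - <<'E'
from oct import *
c=imaging.camera("wrist");im=c["pixels"];plan([0.5877,-.0335,.14],38)
cv2.imwrite("pics/p.png",cv2.resize(im[50:330,120:400],None,fx=2.1,fy=2.1,interpolation=cv2.INTER_CUBIC))
cv2.imwrite("pics/p2.png",cv2.resize(im[90:190,200:320],None,fx=6,fy=6,interpolation=cv2.INTER_CUBIC))
E
```

```text
time_s: 11.0
eef_pos: [0.6162, -0.0848, 0.1123]
eef_rot: [-0.014, 0.44, 0.898, -0.004]
wrist_force: [0.1, 0.6, -1.5]
opening: 0.753
t 11.05 pos [ 0.6161 -0.0845  0.1122] F [-0.3  0.7 -1.8] op 0.756 q6 -0.98 jaw 37.85 deg tilt [-0.0291  0.0053]
world turn deg 0.15  tool rz units -0.0008
level rx,ry units [-0.0063 -0.007 ]
shift units [ 0.2916  0.0416 -0.1333]
```

View pics/p.png

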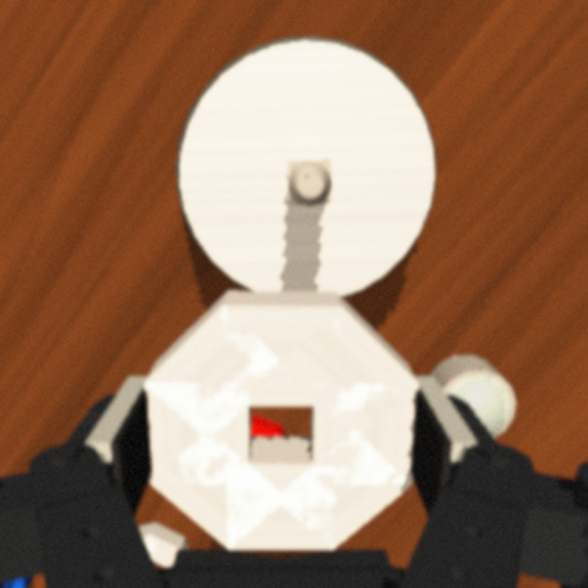

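View pics/p2.png

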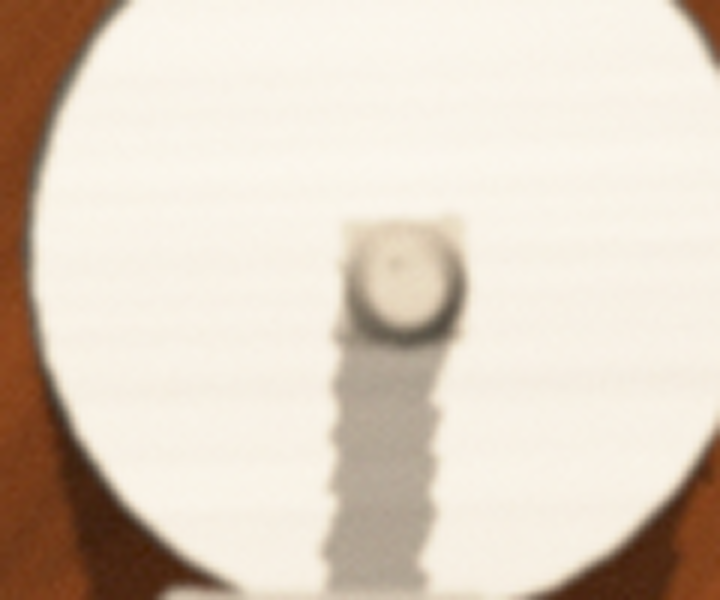

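```bash
python3 -m pendant '[[[0,0,-0.03,-0.0063,-0.007,0],[0,0,-0.03,0,0,0],[0,0,0,0,0,0],[0,0,0,0,0,0]]]'
python3 - <<'E'
from oct import *
c=imaging.camera("wrist");im=c["pixels"];plan([0.5877,-.0335,.14],38)
np.save("w2.npy",im)
cv2.imwrite("pics/q.png",cv2.resize(im[80:330,140:370],None,fx=2.4,fy=2.4,interpolation=cv2.INTER_CUBIC))
cv2.imwrite("pics/q2.png",cv2.resize(im[90:190,200:320],None,fx=6,fy=6,interpolation=cv2.INTER_CUBIC))
E
```

```text
time_s: 11.55
eef_pos: [0.6164, -0.082, 0.1262]
eef_rot: [0.002, 0.438, 0.899, 0.001]
wrist_force: [0.5, 0.3, -1.1]
opening: 0.753
t 11.60 pos [ 0.6165 -0.0821  0.1262] F [ 0.1 -0.3 -0.8] op 0.753 q6 -0.99 jaw 38.04 deg tilt [ 0.0036 -0.0006]
world turn deg -0.04  tool rz units 0.0002
level rx,ry units [0.0008 0.0009]
shift units [ 0.2798  0.0366 -0.0697]
```

View pics/q.png

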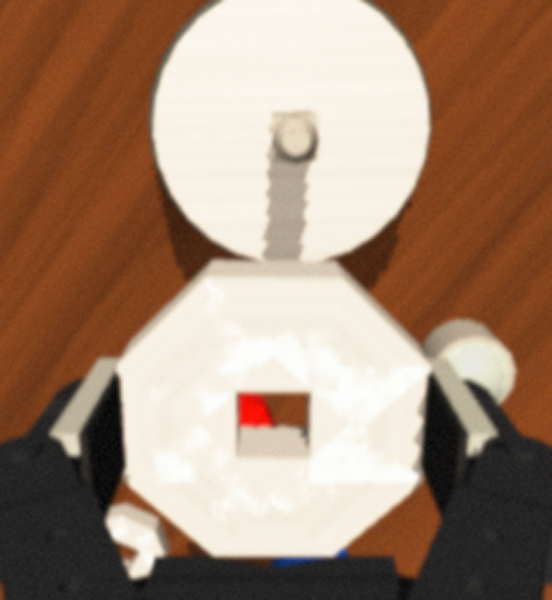

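View pics/q2.png

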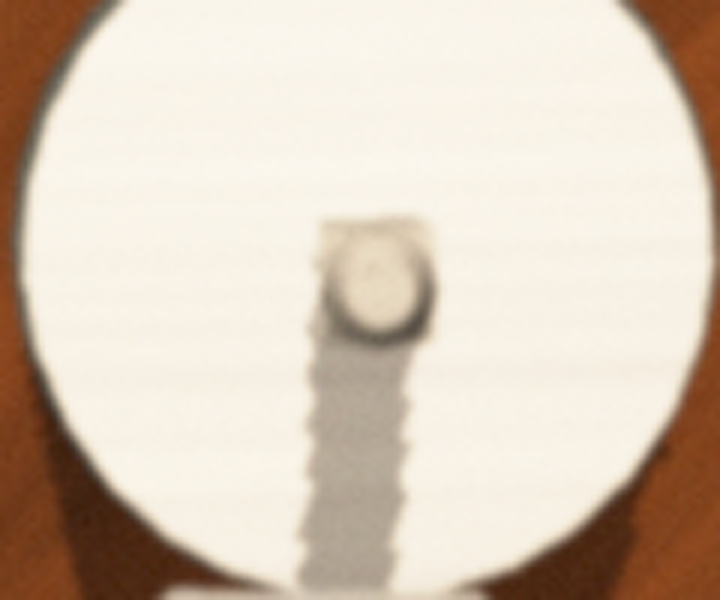

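```bash
python3 - <<'E'
from oct import *
c=imaging.camera("wrist");o,R=st(); zt=o["eef_pos"][2]+.0188
g=lambda x,y:((x+.5)/2.4-.5+140,(y+.5)/2.4-.5+80)
h=lambda x,y:((x+.5)/6-.5+200,(y+.5)/6-.5+90)
H=np.mean([ray(c,*g(*q),zt) for q in [(237,392),(310,392),(309,457),(237,457)]],0)
N1=ray(c,*h(379,284),.082);N2=ray(c,*h(380,286),.076)
# platter circle
hsv=cv2.cvtColor(c["pixels"],cv2.COLOR_BGR2HSV); m=((hsv[...,1]<60)&(hsv[...,2]>170)).astype(np.uint8)[75:180,190:330]
cs,_=cv2.findContours(m,cv2.RETR_EXTERNAL,cv2.CHAIN_APPROX_NONE); k=max(cs,key=cv2.contourArea); P=k[:,0,:]+[190,75]; P=P[(P[:,1]<170)]
W=np.array([ray(c,*p,.032)[:2] for p in P])*1e3
A=np.c_[2*W,np.ones(len(W))]; s=np.linalg.lstsq(A,(W**2).sum(1),rcond=None)[0]; print("circle c",s[:2],"r",np.sqrt(s[2]+s[0]**2+s[1]**2))
print(H,N1,N2, "hole in tool",R.inv().apply(H-o["eef_pos"]))
for N in (N1,N2,np.r_[s[:2]/1e3,.03]):
    d=N-H; d[2]=0; print("move tool units",(R.inv().apply(d)/.2).round(4), "target TCP",o["eef_pos"]+d)
E
```

```text
circle c [588.34869173 -35.16101624] r 49.356172673627114
[ 0.61714381 -0.08271515  0.14477179] [ 0.58761115 -0.03437646  0.082     ] [ 0.58825892 -0.03466058  0.076     ] hole in tool [-0.00100398  0.00025238 -0.01879712]
move tool units [ 0.2813  0.0326 -0.0006] target TCP [ 0.58685541 -0.03375019  0.12597179]
move tool units [ 0.2782  0.0343 -0.0006] target TCP [ 0.58750318 -0.03403431  0.12597179]
move tool units [ 0.276   0.0331 -0.0006] target TCP [ 0.58759296 -0.03453474  0.12597179]
```

```bash
python3 -m pendant '[[[0.09,0.011,0,0.0008,0.0009,-0.004],[0.09,0.011,0,0,0,-0.004],[0.09,0.011,0,0,0,0],[0,0,0,0,0,0],[0,0,0,0,0,0]]]'
python3 - <<'E'
from h import *
rows([0.5873,-.0341,.09],3,2)
E
```

```text
time_s: 12.28
eef_pos: [0.5847, -0.0315, 0.1254]
eef_rot: [-0.001, 0.425, 0.905, -0.0]
wrist_force: [-0.7, -0.3, -1.2]
opening: 0.756
t 12.28 pos [ 0.5847 -0.0315  0.1254] F [-0.7 -0.3 -1.2] op 0.756 q6 -0.95 jaw 39.65 deg tilt [-0.002   0.0008]
level rx,ry units [-0.0003 -0.0006]
shift units [-0.0186  0.0017  0.1772]
[[-0.006, 0.001, 0.059, -0.0001, -0.0002, -0.0037], [-0.006, 0.0, 0.059, -0.0001, -0.0002, -0.0037], [-0.006, 0.0, 0.059, -0.0001, -0.0002, -0.0037]]
```

```bash
python3 -m pendant '[[[-0.006,0.001,0.05,-0.0001,-0.0002,0],[-0.006,0,0.05,-0.0001,-0.0002,0],[-0.005,0,0.05,-0.0001,-0.0002,0],[0,0,0,0,0,0],[0,0,0,0,0,0]]]'
python3 - <<'E'
from h import *
rows([0.5873,-.0341,.078],2,0)
c=imaging.camera("wrist");im=c["pixels"]
cv2.imwrite("pics/r.png",cv2.resize(im[200:310,190:320],None,fx=5,fy=5,interpolation=cv2.INTER_CUBIC))
E
```

```text
time_s: 12.9
eef_pos: [0.5873, -0.0355, 0.0922]
eef_rot: [-0.0, 0.426, 0.905, -0.0]
wrist_force: [-1.5, 0.5, -1.2]
opening: 0.755
t 12.90 pos [ 0.5873 -0.0355  0.0922] F [-1.5  0.5 -1.2] op 0.755 q6 -0.95 jaw 39.55 deg tilt [-0.001  -0.0001]
level rx,ry units [-0.0003 -0.0002]
shift units [0.0053 0.0045 0.0712]
[[0.003, 0.002, 0.036, -0.0001, -0.0001, 0.0], [0.003, 0.002, 0.036, -0.0001, -0.0001, 0.0]]
```

View pics/r.png

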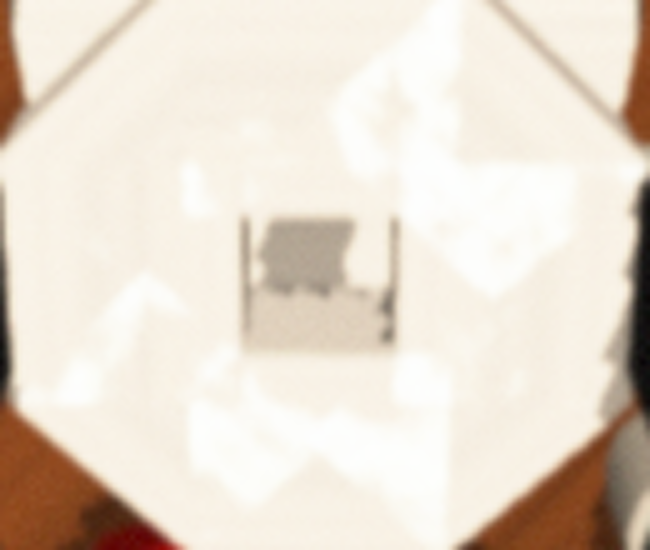

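```bash
python3 -m pendant '[[[0.003,0.002,0.025,0,0,0],[0.002,0.002,0.025,0,0,0],[0,0,0,0,0,0],[0,0,0,0,0,0]]]'
python3 - <<'E'
from h import *
rows([0.5873,-.0341,.074],2,0)
E
```

```text
time_s: 13.45
eef_pos: [0.5876, -0.034, 0.0822]
eef_rot: [0.0, 0.426, 0.905, -0.0]
wrist_force: [0.1, 0.1, -1.6]
opening: 0.754
t 13.45 pos [ 0.5876 -0.034   0.0822] F [ 0.1  0.1 -1.6] op 0.754 q6 -0.95 jaw 39.56 deg tilt [-0.0001 -0.0003]
level rx,ry units [-0.0001  0.0001]
shift units [ 0.0005 -0.0012  0.0408]
[[0.0, -0.001, 0.02, 0.0, 0.0, 0.0], [0.0, -0.001, 0.02, 0.0, 0.0, 0.0]]
```

```bash
python3 -m pendant '[[[0,-0.001,0.01,0,0,0],[0,0,0.01,0,0,0],[0,0,0.01,0,0,0],[0,0,0.01,0,0,0],[0,0,0,0,0,0]]]'
```

```text
time_s: 14.08
eef_pos: [0.5875, -0.0342, 0.0738]
eef_rot: [0.0, 0.426, 0.905, -0.0]
wrist_force: [-0.0, -0.7, -1.5]
opening: 0.75
```

```bash
python3 -m pendant '[[[0,0,0.01,0,0,0],[0,0,0.01,0,0,0],[0,0,0,0,0,0]]]'
```

```text
time_s: 14.45
eef_pos: [0.5876, -0.0342, 0.0696]
eef_rot: [0.0, 0.426, 0.905, -0.0]
wrist_force: [0.4, -0.9, -1.3]
opening: 0.756
```

```bash
python3 -m pendant '[[[0,0,0.009,0,0,0],[0,0,0.009,0,0,0],[0,0,0,0,0,0]]]'
```

```text
time_s: 14.82
eef_pos: [0.5876, -0.0342, 0.0657]
eef_rot: [0.0, 0.426, 0.905, -0.0]
wrist_force: [-0.2, 0.2, -1.4]
opening: 0.752
```

```bash
python3 -m pendant '[[[0,0,0.009,0,0,0],[0,0,0.009,0,0,0],[0,0,0,0,0,0]]]'
```

```text
time_s: 15.2
eef_pos: [0.5876, -0.0343, 0.0619]
eef_rot: [0.0, 0.426, 0.905, -0.0]
wrist_force: [-0.4, -0.3, -1.3]
opening: 0.751
```

```bash
python3 -m pendant '[[[0,0,0.025,0,0,0],[0,0,0.025,0,0,0],[0,0,0.025,0,0,0],[0,0,0.025,0,0,0],[0,0,0.015,0,0,0],[0,0,0,0,0,0]]]'
```

```text
time_s: 15.95
eef_pos: [0.5873, -0.0342, 0.0368]
eef_rot: [-0.0, 0.426, 0.905, -0.0]
wrist_force: [-0.0, -0.2, -0.5]
opening: 0.757
```

```bash
python3 -m pendant '[[[0,0,0.01,0,0,0],[0,0,0.01,0,0,0],[0,0,0,0,0,0]]]'
```

```text
time_s: 16.32
eef_pos: [0.5876, -0.0343, 0.0329]
eef_rot: [0.0, 0.426, 0.905, -0.0]
wrist_force: [0.7, 0.8, -1.6]
opening: 0.748
```

```bash
python3 -m pendant '[[[0,0,0.01,0,0,0],[0,0,0.01,0,0,0],[0,0,0,0,0,0]]]'
```

```text
time_s: 16.7
eef_pos: [0.5877, -0.0343, 0.0287]
eef_rot: [0.0, 0.426, 0.905, -0.0]
wrist_force: [-0.3, 0.2, -1.5]
opening: 0.751
```

```bash
python3 -m pendant '[[[0,0,0.005,0,0,0],[0,0,0.005,0,0,0],[0,0,0,0,0,0]]]'
```

```text
time_s: 17.08
eef_pos: [0.5878, -0.0343, 0.0272]
eef_rot: [0.0, 0.426, 0.905, -0.0]
wrist_force: [-1.4, 0.5, 0.6]
opening: 0.757
```

```bash
python3 -m pendant '[[[0,0,0.002,0,0,0],[0,0,0,0,0,0],[0,0,0,0,0,0]]]' 0.12
python3 -m pendant '[[[0,0,-0.1,0,0,0],[0,0,-0.2,0,0,0],[0,0,-0.2,0,0,0],[0,0,0,0,0,0],[0,0,0,0,0,0]]]'
python3 - <<'E'
from oct import *
c=imaging.camera("wrist");im=c["pixels"]
cv2.imwrite("pics/s.png",cv2.resize(im[100:300,150:370],None,fx=3.3,fy=3,interpolation=cv2.INTER_CUBIC))
s=imaging.camera("scene")["pixels"]; cv2.imwrite("pics/s2.png",cv2.resize(s[150:230,210:320],None,fx=6,fy=6,interpolation=cv2.INTER_CUBIC))
plan([0.4545,-.2315,.1],55.7)
E
```

```text
time_s: 17.45
eef_pos: [0.5883, -0.0345, 0.0269]
eef_rot: [0.001, 0.426, 0.905, -0.0]
wrist_force: [0.4, 1.0, 0.2]
opening: 0.879
time_s: 18.08
eef_pos: [0.5889, -0.0345, 0.1345]
eef_rot: [0.003, 0.426, 0.905, 0.0]
wrist_force: [0.7, 0.4, -0.3]
opening: 0.878
t 18.18 pos [ 0.589  -0.0346  0.134 ] F [ 0.3  0.2 -0.3] op 0.882 q6 -0.95 jaw 39.57 deg tilt [ 0.0044 -0.0016]
world turn deg 16.13  tool rz units -0.0896
level rx,ry units [0.0008 0.0013]
shift units [-0.3301 -1.1461  0.1686]
```

View pics/s.png

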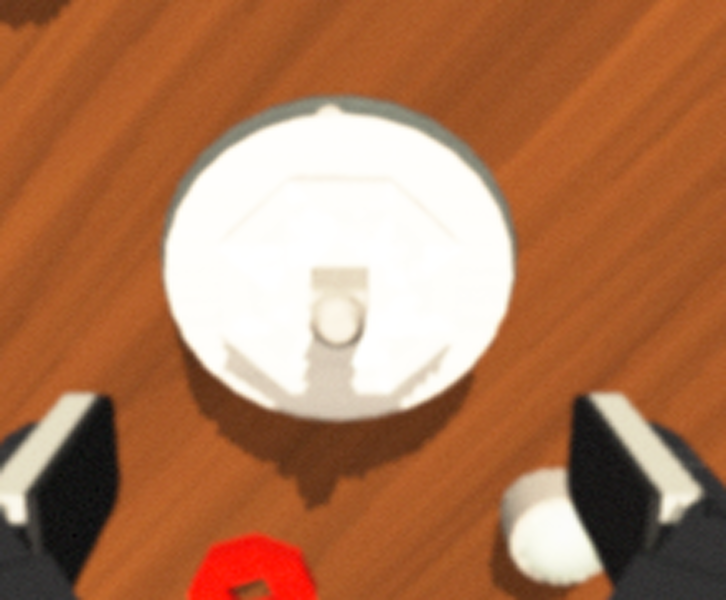

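View pics/s2.png

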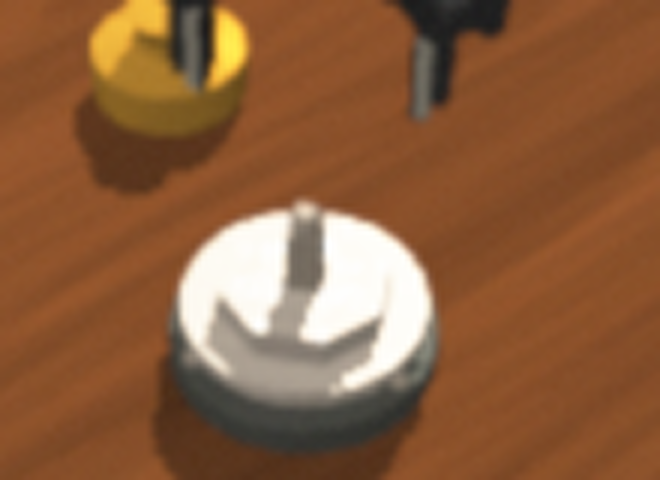

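```bash
python3 - <<'E'
from h import *
rows([0.453,-.2316,.1],6,16)
E
```

```text
t 18.18 pos [ 0.589  -0.0346  0.134 ] F [ 0.3  0.2 -0.3] op 0.882 q6 -0.95 jaw 39.57 deg tilt [ 0.0044 -0.0016]
level rx,ry units [0.0008 0.0013]
shift units [-0.3257 -1.1522  0.1685]
[[-0.054, -0.192, 0.028, 0.0001, 0.0002, -0.0148], [-0.045, -0.194, 0.028, 0.0001, 0.0002, -0.0148], [-0.036, -0.196, 0.028, 0.0001, 0.0002, -0.0148], [-0.027, -0.198, 0.028, 0.0001, 0.0002, -0.0148], [-0.018, -0.199, 0.028, 0.0001, 0.0002, -0.0148], [-0.009, -0.199, 0.028, 0.0001, 0.0002, -0.0148]]
```

```bash
python3 -m pendant '[[[-0.054,-0.19,0.02,0,0,-0.015],[-0.045,-0.194,0.02,0,0,-0.015],[-0.036,-0.196,0.028,0,0,-0.015],[-0.027,-0.198,0.028,0,0,-0.015],[-0.018,-0.199,0.028,0,0,-0.015],[-0.009,-0.18,0.028,0,0,-0.015],[0,0,0,0,0,0],[0,0,0,0,0,0]]]' 0.27
python3 - <<'E'
from oct import *
c=imaging.camera("wrist");im=c["pixels"]
p=proj(c,np.array([0.453,-.2317,.012])); print(p); r=octa(c,p,.012,48,smax=90,vmin=90); print(r)
cv2.imwrite("pics/t.png",cv2.resize(im[100:300,150:370],None,fx=3,fy=3,interpolation=cv2.INTER_CUBIC))
rows([*r["C"],.03],4,(r["flat_deg"]+45-54.5))
E
```

```text
time_s: 19.18
eef_pos: [0.448, -0.2306, 0.0941]
eef_rot: [-0.005, 0.29, 0.957, 0.002]
wrist_force: [0.4, -0.5, 0.3]
opening: 0.728
[255.49134402 204.72838683]
{'C': array([ 0.4522, -0.2336]), 'flat_deg': np.float64(11.0), 'amp': np.float64(0.84), 'acrossflats': np.float64(55.5), 'hole': array([ 0.4512, -0.233 ]), 'hole_side_deg': np.float64(56.3), 'hole_mm': 12.8}
t 19.23 pos [ 0.4481 -0.2304  0.0941] F [0.4 0.3 0.2] op 0.728 q6 -1.69 jaw 56.37 deg tilt [-0.0083  0.0072]
level rx,ry units [ 0.0005 -0.0035]
shift units [-0.0294 -0.0022  0.3202]
[[-0.007, -0.001, 0.08, 0.0001, -0.0009, -0.0021], [-0.007, -0.001, 0.08, 0.0001, -0.0009, -0.0021], [-0.007, -0.001, 0.08, 0.0001, -0.0009, -0.0021], [-0.007, -0.001, 0.08, 0.0001, -0.0009, -0.0021]]
```

View pics/t.png

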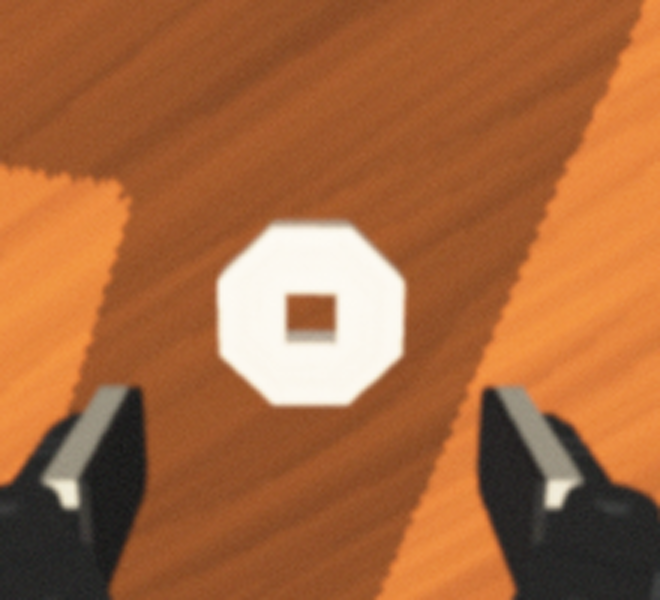

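```bash
python3 -m pendant '[[[-0.007,-0.001,0.08,0.0001,-0.0009,0],[-0.007,-0.001,0.08,0.0001,-0.0009,0],[-0.007,-0.001,0.08,0.0001,-0.0009,0],[-0.007,-0.001,0.08,0.0001,-0.0009,0],[0,0,0,0,0,0],[0,0,0,0,0,0]]]'
python3 - <<'E'
from oct import *
c=imaging.camera("wrist");im=c["pixels"]
p=proj(c,np.array([0.453,-.2327,.012])); r=octa(c,p,.012,60,smax=90,vmin=90); print(r)
rows([*r["C"],0.0],3,0)
E
```

```text
time_s: 19.98
eef_pos: [0.4537, -0.2288, 0.0242]
eef_rot: [-0.001, 0.286, 0.958, 0.001]
wrist_force: [0.4, 0.4, -0.2]
opening: 0.733
{'C': array([ 0.4518, -0.2332]), 'flat_deg': np.float64(10.8), 'amp': np.float64(0.82), 'acrossflats': np.float64(55.5), 'hole': array([ 0.4506, -0.2322]), 'hole_side_deg': np.float64(55.1), 'hole_mm': 12.2}
t 20.02 pos [ 0.4536 -0.2287  0.0243] F [-0.1  0.8  0.5] op 0.731 q6 -1.69 jaw 56.74 deg tilt [-0.0007  0.0017]
level rx,ry units [ 0.0003 -0.0005]
shift units [-0.0051 -0.0236  0.1214]
[[-0.002, -0.008, 0.04, 0.0001, -0.0002, 0.0], [-0.002, -0.008, 0.04, 0.0001, -0.0002, 0.0], [-0.002, -0.008, 0.04, 0.0001, -0.0002, 0.0]]
```

```bash
python3 -m pendant '[[[-0.003,-0.012,0.04,0.0001,-0.0002,-0.001],[-0.002,-0.01,0.04,0.0001,-0.0002,0.003],[0,0,0.025,0,0,0.002],[0,0,0,0,0,0],[0,0,0,0,0,0]]]'
python3 - <<'E'
from oct import *
c=imaging.camera("wrist");im=c["pixels"]
p=proj(c,np.array([0.453,-.2327,.012])); r=octa(c,p,.012,65,smax=90,vmin=90); print(r)
rows([.4521,-.2333,0.0],3,0)
cv2.imwrite("pics/u.png",cv2.resize(im[150:320,150:370],None,fx=3,fy=3,interpolation=cv2.INTER_CUBIC))
s=imaging.camera("scene")["pixels"]; cv2.imwrite("pics/u2.png",cv2.resize(s[160:240,110:220],None,fx=6,fy=6,interpolation=cv2.INTER_CUBIC))
E
```

```text
time_s: 20.65
eef_pos: [0.4526, -0.2339, 0.0028]
eef_rot: [0.001, 0.293, 0.956, -0.0]
wrist_force: [-0.5, 0.0, 0.1]
opening: 0.73
{'C': array([ 0.4516, -0.2332]), 'flat_deg': np.float64(10.8), 'amp': np.float64(0.8), 'acrossflats': np.float64(55.6), 'hole': array([ 0.4501, -0.2322]), 'hole_side_deg': np.float64(56.5), 'hole_mm': 11.6}
t 20.70 pos [ 0.4526 -0.2339  0.0028] F [0.5 0.  0.6] op 0.730 q6 -1.69 jaw 55.96 deg tilt [ 0.0017 -0.001 ]
level rx,ry units [0.     0.0006]
shift units [0.0036 0.0011 0.0142]
[[0.001, 0.0, 0.005, 0.0, 0.0002, 0.0], [0.001, 0.0, 0.005, 0.0, 0.0002, 0.0], [0.001, 0.0, 0.005, 0.0, 0.0002, 0.0]]
```

View pics/u.png

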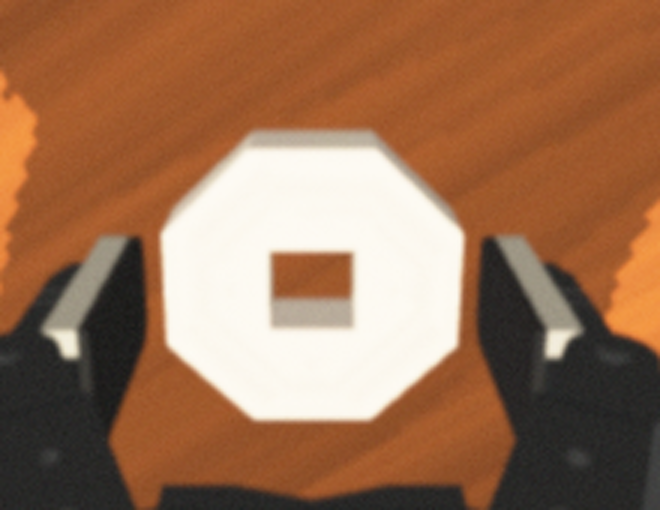

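View pics/u2.png

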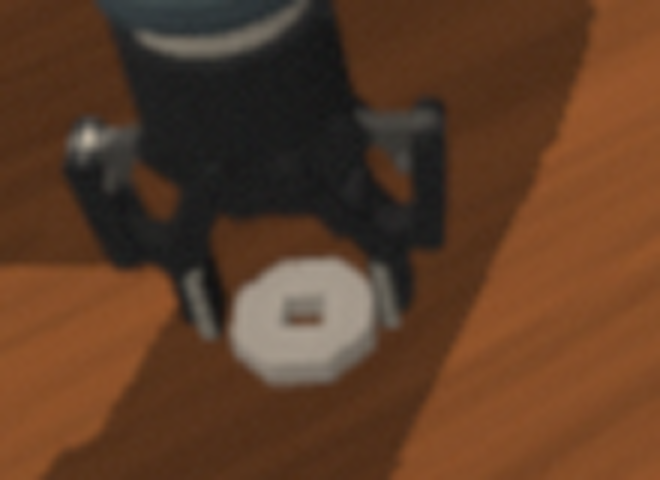

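```bash
python3 -m pendant '[[[0.002,0,0.011,0,0.0005,0],[0,0,0.011,0,0,0],[0,0,0,0,0,0]]]'
python3 -m pendant '[[[0,0,0,0,0,0],[0,0,0,0,0,0],[0,0,0,0,0,0],[0,0,0,0,0,0]]]' 0.5
```

```text
time_s: 21.12
eef_pos: [0.4525, -0.2338, -0.0014]
eef_rot: [0.001, 0.293, 0.956, -0.0]
wrist_force: [0.1, 0.5, 0.1]
opening: 0.729
time_s: 21.62
eef_pos: [0.4527, -0.2339, -0.0009]
eef_rot: [0.001, 0.293, 0.956, -0.0]
wrist_force: [0.2, -0.6, 0.8]
opening: 0.614
```

```bash
python3 -m pendant '[[[0,0,-0.1,0,0,0],[0,0,-0.28,0,0,0],[0,0,-0.28,0,0,0],[0,0,0,0,0,0],[0,0,0,0,0,0]]]'
python3 - <<'E'
from oct import *
c=imaging.camera("wrist");im=c["pixels"]
cv2.imwrite("pics/v.png",cv2.resize(im[160:330,150:360],None,fx=3.5,fy=3.5,interpolation=cv2.INTER_CUBIC))
rows([.5876,-.0342,.135],6,-16.5)
E
```

```text
time_s: 22.25
eef_pos: [0.4512, -0.2328, 0.1327]
eef_rot: [-0.001, 0.293, 0.956, 0.001]
wrist_force: [0.1, 0.2, -0.9]
opening: 0.612
t 22.30 pos [ 0.4515 -0.233   0.1328] F [ 1.  -0.3 -0.4] op 0.607 q6 -1.69 jaw 55.96 deg tilt [-0.0017  0.0017]
level rx,ry units [ 0.0001 -0.0007]
shift units [-0.0074  1.2046 -0.0105]
[[-0.001, 0.201, -0.002, 0.0, -0.0001, 0.0153], [0.008, 0.201, -0.002, 0.0, -0.0001, 0.0153], [0.018, 0.2, -0.002, 0.0, -0.0001, 0.0153], [0.028, 0.199, -0.002, 0.0, -0.0001, 0.0153], [0.037, 0.197, -0.002, 0.0, -0.0001, 0.0153], [0.047, 0.195, -0.002, 0.0, -0.0001, 0.0153]]
```

View pics/v.png

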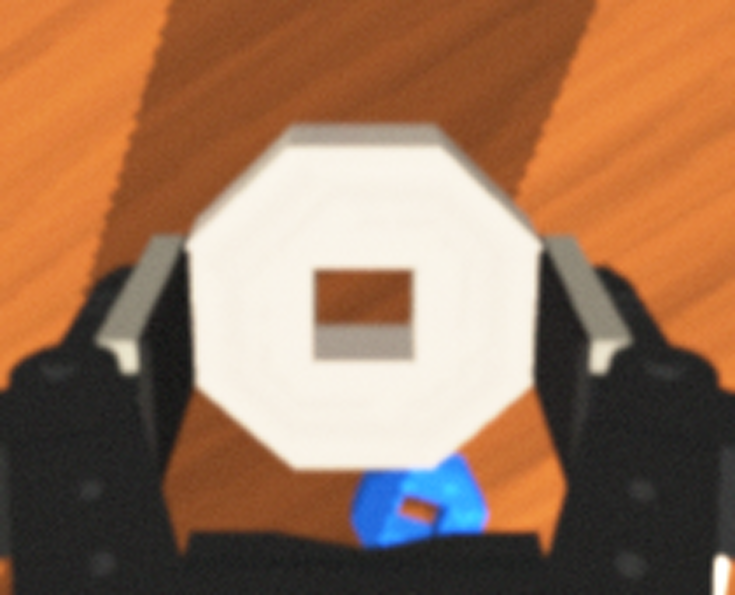

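```bash
python3 - <<'E'
from oct import *
c=imaging.camera("wrist");o,R=st(); z=o["eef_pos"][2]+.013
g=lambda x,y:((x+.5)/3.5-.5+150,(y+.5)/3.5-.5+160)
P=np.array([ray(c,*g(*q),z) for q in [(313,268),(413,268),(413,360),(313,360)]]); T=R.inv().apply(P-o["eef_pos"])*1e3
print(T.round(1).tolist(),T.mean(0))
E
python3 -m pendant '[[[0,0.2,-0.003,0,0,0.015],[0.008,0.2,-0.003,0,0,0.015],[0.018,0.2,-0.003,0,0,0.015],[0.028,0.2,-0.003,0,0,0.015],[0.037,0.197,-0.002,0,0,0.015],[0.047,0.175,-0.002,0,0,0.015],[0,0,0,0,0,0],[0,0,0,0,0,0],[0,0,0,0,0,0]]]'
python3 - <<'E'
from h import *
rows([.5876,-.0342,.1],3,0)
E
```

```text
[[7.4, -7.6, -13.0], [7.3, 7.5, -13.0], [-8.1, 7.7, -13.0], [-8.1, -7.8, -13.0]] [ -0.38062347  -0.05610608 -13.00137473]
time_s: 23.48
eef_pos: [0.5796, -0.0299, 0.1193]
eef_rot: [-0.015, 0.43, 0.903, -0.001]
wrist_force: [-0.1, -0.4, -0.8]
opening: 0.612
t 23.48 pos [ 0.5796 -0.0299  0.1193] F [-0.1 -0.4 -0.8] op 0.612 q6 -0.94 jaw 39.07 deg tilt [-0.0274  0.0112]
level rx,ry units [-0.0045 -0.0083]
shift units [-0.0443  0.0189  0.095 ]
[[-0.015, 0.006, 0.032, -0.0015, -0.0028, 0.0], [-0.014, 0.006, 0.032, -0.0015, -0.0028, 0.0], [-0.014, 0.006, 0.032, -0.0015, -0.0028, 0.0]]
```

```bash
python3 -m pendant '[[[-0.018,0.009,0.012,-0.0025,-0.0045,-0.0015],[-0.018,0.009,0.012,-0.002,-0.004,-0.0015],[0,0,0,0,0,0],[0,0,0,0,0,0]]]'
python3 - <<'E'
from h import *
rows([.5883,-.0346,.086],3,0)
E
```

```text
time_s: 23.98
eef_pos: [0.5866, -0.0356, 0.1139]
eef_rot: [0.001, 0.427, 0.904, -0.0]
wrist_force: [-0.9, -0.6, -0.9]
opening: 0.61
t 23.98 pos [ 0.5866 -0.0356  0.1139] F [-0.9 -0.6 -0.9] op 0.610 q6 -0.95 jaw 39.47 deg tilt [ 0.0022 -0.0016]
level rx,ry units [0.0002 0.0008]
shift units [-0.0013  0.0096  0.1397]
[[-0.0, 0.003, 0.047, 0.0001, 0.0003, 0.0], [-0.0, 0.003, 0.047, 0.0001, 0.0003, 0.0], [-0.001, 0.003, 0.047, 0.0001, 0.0003, 0.0]]
```

```bash
python3 -m pendant '[[[0,0.003,0.045,0.0001,0.0003,0],[0,0.003,0.045,0.0001,0.0003,0],[0,0.003,0.04,0,0,0],[0,0,0,0,0,0],[0,0,0,0,0,0]]]'
python3 - <<'E'
from h import *
rows([.5883,-.0346,.078],2,0)
E
```

```text
time_s: 24.6
eef_pos: [0.5878, -0.0341, 0.0855]
eef_rot: [-0.0, 0.427, 0.904, -0.0]
wrist_force: [0.5, 0.4, -0.6]
opening: 0.611
t 24.60 pos [ 0.5878 -0.0341  0.0855] F [ 0.5  0.4 -0.6] op 0.611 q6 -0.95 jaw 39.49 deg tilt [-0.0007 -0.0001]
level rx,ry units [-0.0002 -0.0001]
shift units [-0.0038  0.0005  0.0374]
[[-0.002, 0.0, 0.019, -0.0001, -0.0001, 0.0], [-0.002, 0.0, 0.019, -0.0001, -0.0001, 0.0]]
```

```bash
python3 -m pendant '[[[-0.002,0,0.011,0,0,0],[-0.001,0,0.011,0,0,0],[0,0,0.011,0,0,0],[0,0,0.011,0,0,0],[0,0,0,0,0,0]]]'
```

```text
time_s: 25.22
eef_pos: [0.5886, -0.0347, 0.0768]
eef_rot: [0.0, 0.427, 0.904, -0.0]
wrist_force: [-0.1, -0.4, -0.5]
opening: 0.611
```

```bash
python3 -m pendant '[[[0,0,0.01,0,0,0],[0,0,0.01,0,0,0],[0,0,0,0,0,0]]]'
```

```text
time_s: 25.6
eef_pos: [0.5886, -0.0347, 0.0725]
eef_rot: [0.0, 0.427, 0.904, -0.0]
wrist_force: [-0.1, -0.4, -0.8]
opening: 0.614
```

```bash
python3 -m pendant '[[[0,0,0.009,0,0,0],[0,0,0.009,0,0,0],[0,0,0,0,0,0]]]'
```

```text
time_s: 25.98
eef_pos: [0.5887, -0.0347, 0.0687]
eef_rot: [0.0, 0.427, 0.904, -0.0]
wrist_force: [-0.0, -0.1, -1.0]
opening: 0.61
```

```bash
python3 -m pendant '[[[0,0,0.01,0,0,0],[0,0,0.01,0,0,0],[0,0,0,0,0,0]]]'
```

```text
time_s: 26.35
eef_pos: [0.5887, -0.0348, 0.0644]
eef_rot: [0.0, 0.427, 0.904, -0.0]
wrist_force: [0.4, 0.4, -1.2]
opening: 0.612
```

```bash
python3 -m pendant '[[[0,0,0.02,0,0,0],[0,0,0.02,0,0,0],[0,0,0.02,0,0,0],[0,0,0.015,0,0,0],[0,0,0,0,0,0]]]'
```

```text
time_s: 26.98
eef_pos: [0.5885, -0.0347, 0.048]
eef_rot: [0.0, 0.427, 0.904, -0.0]
wrist_force: [0.9, 0.0, -1.1]
opening: 0.609
```

```bash
python3 -m pendant '[[[0,0,0.005,0,0,0],[0,0,0.005,0,0,0],[0,0,0,0,0,0]]]'
```

```text
time_s: 27.35
eef_pos: [0.5887, -0.0347, 0.0461]
eef_rot: [0.0, 0.427, 0.904, -0.0]
wrist_force: [0.5, 0.4, -0.1]
opening: 0.609
```

```bash
python3 -m pendant '[[[0,0,0.004,0,0,0],[0,0,0.003,0,0,0],[0,0,0,0,0,0]]]'
```

```text
time_s: 27.72
eef_pos: [0.5889, -0.0348, 0.0451]
eef_rot: [0.001, 0.427, 0.904, -0.0]
wrist_force: [0.4, 0.2, -0.6]
opening: 0.614
```

```bash
python3 -m pendant '[[[0,0,0.004,0,0,0],[0,0,0,0,0,0]]]'
```

```text
time_s: 27.98
eef_pos: [0.589, -0.0349, 0.0451]
eef_rot: [0.001, 0.427, 0.904, -0.0]
wrist_force: [-1.5, -0.3, 2.1]
opening: 0.615
```

```bash
python3 -m pendant '[[[0,0,0,0,0,0],[0,0,0,0,0,0],[0,0,0,0,0,0]]]' 0.27
python3 -m pendant '[[[0,0,-0.1,0,0,0],[0,0,-0.2,0,0,0],[0,0,-0.15,0,0,0],[0,0,0,0,0,0],[0,0,0,0,0,0]]]'
python3 - <<'E'
from oct import *
c=imaging.camera("wrist");im=c["pixels"]
cv2.imwrite("pics/w.png",cv2.resize(im[100:300,150:370],None,fx=3,fy=3,interpolation=cv2.INTER_CUBIC))
s=imaging.camera("scene")["pixels"]; cv2.imwrite("pics/w2.png",cv2.resize(s[150:230,210:320],None,fx=6,fy=6,interpolation=cv2.INTER_CUBIC))
plan([0.648,-.2405,.1],10)
E
```

```text
time_s: 28.35
eef_pos: [0.5892, -0.0349, 0.0446]
eef_rot: [0.001, 0.427, 0.904, -0.0]
wrist_force: [-0.4, -0.2, -0.2]
opening: 0.728
time_s: 28.98
eef_pos: [0.5895, -0.0349, 0.1408]
eef_rot: [0.002, 0.427, 0.904, 0.0]
wrist_force: [0.0, 0.3, 0.1]
opening: 0.726
t 29.07 pos [ 0.5895 -0.0349  0.1403] F [ 0.4 -0.5 -0.4] op 0.731 q6 -0.95 jaw 39.49 deg tilt [ 0.0031 -0.0011]
world turn deg -29.49  tool rz units 0.1638
level rx,ry units [0.0005 0.0009]
shift units [-0.9789 -0.4283  0.2035]
```

View pics/w.png

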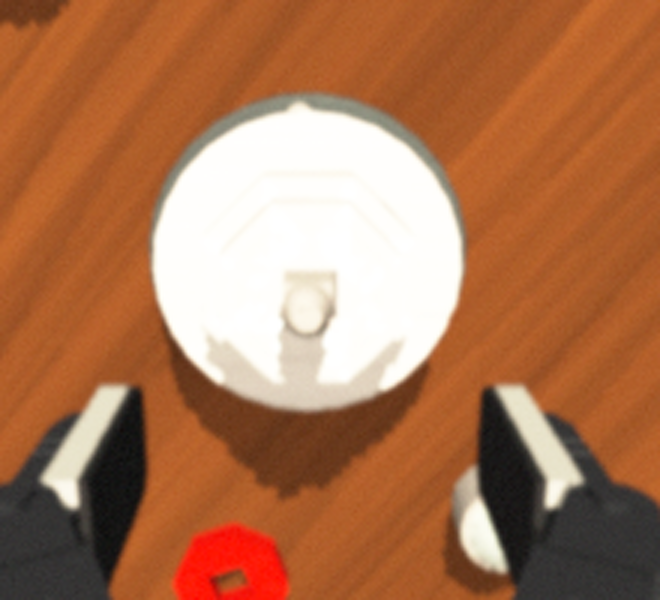

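View pics/w2.png

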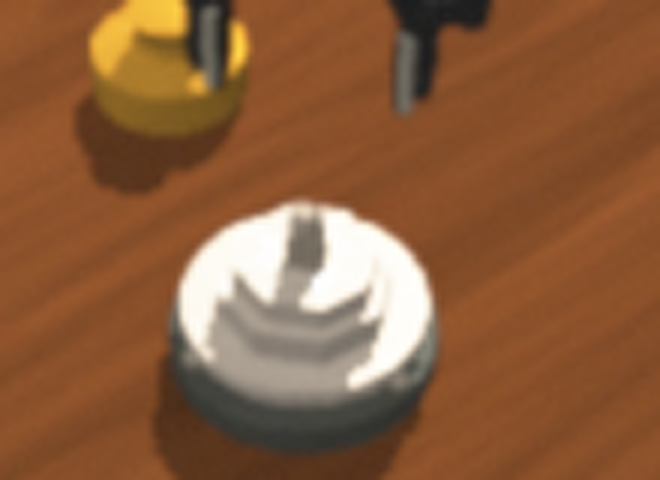

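```bash
python3 - <<'E'
from h import *
rows([0.648,-.2405,.1],6,-29.5)
E
```

```text
t 29.07 pos [ 0.5895 -0.0349  0.1403] F [ 0.4 -0.5 -0.4] op 0.731 q6 -0.95 jaw 39.49 deg tilt [ 0.0031 -0.0011]
level rx,ry units [0.0005 0.0009]
shift units [-0.9789 -0.4283  0.2035]
[[-0.163, -0.071, 0.034, 0.0001, 0.0001, 0.0273], [-0.169, -0.057, 0.034, 0.0001, 0.0001, 0.0273], [-0.173, -0.042, 0.034, 0.0001, 0.0001, 0.0273], [-0.176, -0.027, 0.034, 0.0001, 0.0001, 0.0273], [-0.178, -0.012, 0.034, 0.0001, 0.0001, 0.0273], [-0.178, 0.003, 0.034, 0.0001, 0.0001, 0.0273]]
```

```bash
python3 -m pendant '[[[-0.163,-0.071,0.01,0,0,0.027],[-0.169,-0.057,0.02,0,0,0.027],[-0.173,-0.042,0.03,0,0,0.027],[-0.176,-0.027,0.034,0,0,0.027],[-0.178,-0.012,0.034,0,0,0.027],[-0.16,0.003,0.034,0,0,0.027],[0,0,0,0,0,0],[0,0,0,0,0,0]]]' 0.41
python3 - <<'E'
from oct import *
c=imaging.camera("wrist");im=c["pixels"]
p=proj(c,np.array([0.648,-.2405,.01])); r=octa(c,p,.01,32,smax=90,vmin=90); print(p,r)
cv2.imwrite("pics/x.png",cv2.resize(im[80:330,110:400],None,fx=2.4,fy=2.4,interpolation=cv2.INTER_CUBIC))
rows([*r["C"],.03],4,0)
E
```

```text
time_s: 30.08
eef_pos: [0.6422, -0.2392, 0.0944]
eef_rot: [-0.008, 0.646, 0.763, -0.001]
wrist_force: [-0.3, -0.4, 1.0]
opening: 0.588
[260.6194437  201.47759409] {'C': array([ 0.6485, -0.2419]), 'flat_deg': np.float64(8.9), 'amp': np.float64(0.67), 'acrossflats': np.float64(44.2), 'hole': array([ 0.6482, -0.2412]), 'hole_side_deg': np.float64(9.0), 'hole_mm': 12.6}
t 30.12 pos [ 0.6421 -0.2391  0.0944] F [-1.6 -0.1 -0.8] op 0.593 q6 -0.70 jaw 9.54 deg tilt [-0.0137  0.0078]
level rx,ry units [-0.0039 -0.0032]
shift units [-0.0225  0.0333  0.3216]
[[-0.006, 0.008, 0.08, -0.001, -0.0008, 0.0], [-0.005, 0.008, 0.08, -0.001, -0.0008, 0.0], [-0.005, 0.008, 0.08, -0.001, -0.0008, 0.0], [-0.005, 0.008, 0.081, -0.001, -0.0008, 0.0]]
```

View pics/x.png

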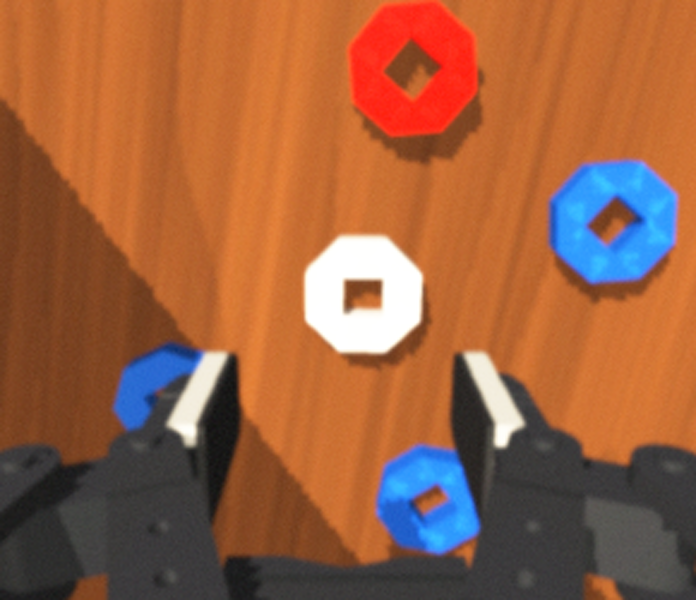

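```bash
python3 -m pendant '[[[-0.006,0.008,0.08,-0.001,-0.0008,0],[-0.005,0.008,0.08,-0.001,-0.0008,0],[-0.005,0.008,0.08,-0.001,-0.0008,0],[-0.005,0.008,0.06,-0.001,-0.0008,0],[0,0,0,0,0,0],[0,0,0,0,0,0]]]'
python3 - <<'E'
from oct import *
c=imaging.camera("wrist");im=c["pixels"]
p=proj(c,np.array([0.6485,-.2417,.01])); r=octa(c,p,.01,45,smax=90,vmin=90); print(r)
cv2.imwrite("pics/y.png",cv2.resize(im[120:330,130:380],None,fx=2.5,fy=2.5,interpolation=cv2.INTER_CUBIC))
rows([*r["C"],0.007],3,0)
E
```

```text
time_s: 30.88
eef_pos: [0.6483, -0.2385, 0.0291]
eef_rot: [-0.001, 0.644, 0.765, 0.0]
wrist_force: [1.1, 0.1, -0.0]
opening: 0.594
{'C': array([ 0.6484, -0.2413]), 'flat_deg': np.float64(9.3), 'amp': np.float64(0.63), 'acrossflats': np.float64(44.0), 'hole': array([ 0.6481, -0.2403]), 'hole_side_deg': np.float64(9.0), 'hole_mm': 12.3}
t 30.93 pos [ 0.6483 -0.2385  0.0291] F [-0.5 -0.8 -0.1] op 0.589 q6 -0.70 jaw 9.78 deg tilt [-0.0007  0.001 ]
level rx,ry units [-0.0002 -0.0003]
shift units [-0.0138 -0.0016  0.1104]
[[-0.005, -0.001, 0.037, -0.0001, -0.0001, 0.0], [-0.005, -0.001, 0.037, -0.0001, -0.0001, 0.0], [-0.005, -0.001, 0.037, -0.0001, -0.0001, 0.0]]
```

View pics/y.png

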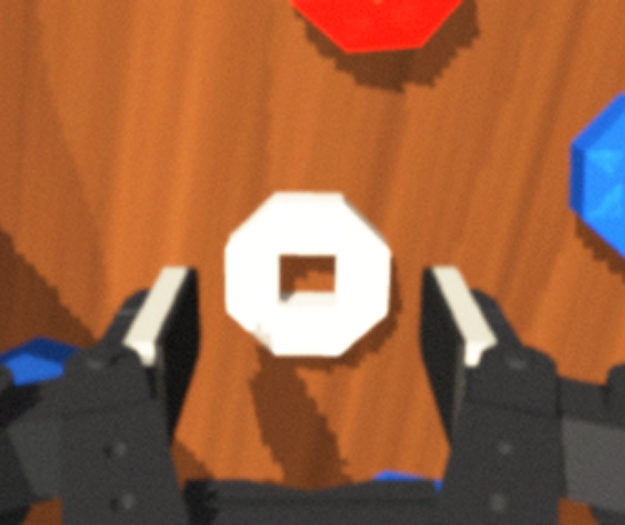

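```bash
python3 -m pendant '[[[-0.005,-0.001,0.037,0,0,0],[-0.005,-0.001,0.037,0,0,0],[-0.003,-0.001,0.03,0,0,0],[0,0,0,0,0,0]]]'
python3 -m pendant '[[[0,0,0.015,0,0,0],[0,0,0.015,0,0,0],[0,0,0,0,0,0]]]'
python3 - <<'E'
from oct import *
c=imaging.camera("wrist");im=c["pixels"]
p=proj(c,np.array([0.6485,-.2413,.01])); r=octa(c,p,.01,50,smax=90,vmin=90); print(r)
cv2.imwrite("pics/z.png",cv2.resize(im[150:330,130:380],None,fx=2.5,fy=2.5,interpolation=cv2.INTER_CUBIC))
s=imaging.camera("scene")["pixels"]; cv2.imwrite("pics/z2.png",cv2.resize(s[215:305,150:260],None,fx=6,fy=6,interpolation=cv2.INTER_CUBIC))
rows([*r["C"],0.0],1,0)
E
```

```text
time_s: 31.42
eef_pos: [0.6487, -0.242, 0.008]
eef_rot: [0.0, 0.644, 0.765, 0.0]
wrist_force: [0.3, 0.1, -0.1]
opening: 0.589
time_s: 31.8
eef_pos: [0.6489, -0.2421, 0.0018]
eef_rot: [0.001, 0.644, 0.765, 0.0]
wrist_force: [0.1, 0.4, 0.3]
opening: 0.589
{'C': array([ 0.6484, -0.241 ]), 'flat_deg': np.float64(9.1), 'amp': np.float64(0.61), 'acrossflats': np.float64(44.0), 'hole': array([ 0.6481, -0.2399]), 'hole_side_deg': np.float64(9.1), 'hole_mm': 12.0}
t 31.90 pos [ 0.649  -0.2421  0.0021] F [ 0.8  0.2 -0.1] op 0.592 q6 -0.70 jaw 9.77 deg tilt [ 0.0016 -0.0004]
level rx,ry units [0.0005 0.0002]
shift units [ 0.0062 -0.0022  0.0106]
[[0.006, -0.002, 0.011, 0.0005, 0.0002, 0.0]]
```

View pics/z.png

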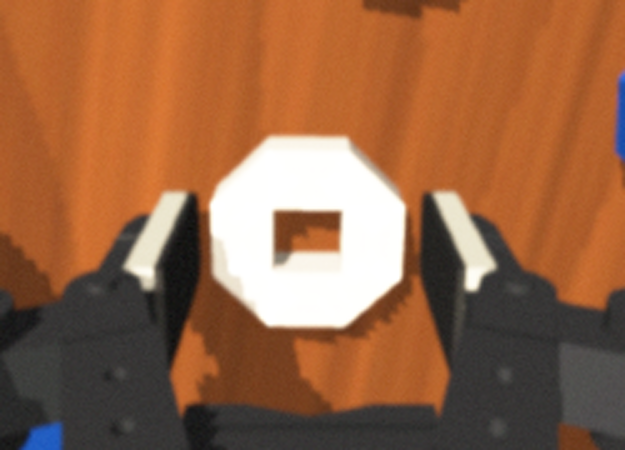

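View pics/z2.png

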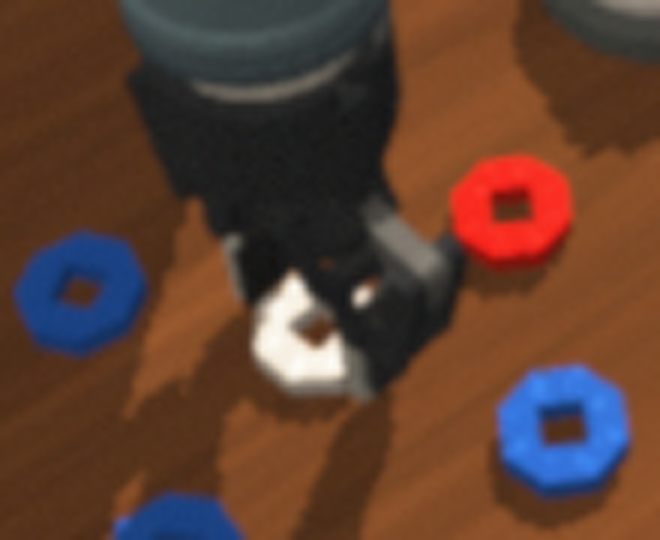

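Well centred on the white small disc; the neighbours are clear. Gripping.

```bash
python3 -m pendant '[[[0.003,-0.002,0.009,0.0005,0.0002,0],[0,0,0,0,0,0]]]'
python3 -m pendant '[[[0,0,0,0,0,0],[0,0,0,0,0,0],[0,0,0,0,0,0],[0,0,0,0,0,0]]]' 0.65
```

```text
time_s: 32.15
eef_pos: [0.6487, -0.2416, 0.0005]
eef_rot: [0.0, 0.644, 0.765, -0.0]
wrist_force: [0.4, -0.3, 0.1]
opening: 0.586
time_s: 32.65
eef_pos: [0.6491, -0.2418, 0.0011]
eef_rot: [0.001, 0.644, 0.765, 0.0]
wrist_force: [-0.1, 0.1, 0.2]
opening: 0.471
```

```bash
python3 -m pendant '[[[0,0,-0.1,0,0,0],[0,0,-0.3,0,0,0],[0,0,-0.3,0,0,0],[0,0,0,0,0,0],[0,0,0,0,0,0]]]'
python3 - <<'E'
from oct import *
c=imaging.camera("wrist");im=c["pixels"]
cv2.imwrite("pics/aa.png",cv2.resize(im[160:330,150:360],None,fx=3.5,fy=3.5,interpolation=cv2.INTER_CUBIC))
rows([.588,-.0344,.140],6,29.8)
E
```

```text
time_s: 33.28
eef_pos: [0.6491, -0.2418, 0.1495]
eef_rot: [0.001, 0.644, 0.765, 0.0]
wrist_force: [-1.0, 0.5, -0.9]
opening: 0.466
t 33.33 pos [ 0.6497 -0.2421  0.1501] F [ 0.3 -0.6  0.3] op 0.466 q6 -0.70 jaw 9.77 deg tilt [ 0.0037 -0.0022]
level rx,ry units [0.001  0.0009]
shift units [ 1.0761 -0.1279  0.0472]
[[0.179, -0.021, 0.008, 0.0002, 0.0001, -0.0276], [0.181, -0.006, 0.008, 0.0002, 0.0001, -0.0276], [0.18, 0.01, 0.008, 0.0002, 0.0001, -0.0276], [0.179, 0.026, 0.008, 0.0002, 0.0001, -0.0276], [0.176, 0.041, 0.008, 0.0002, 0.0001, -0.0276], [0.172, 0.056, 0.008, 0.0002, 0.0001, -0.0276]]
```

View pics/aa.png

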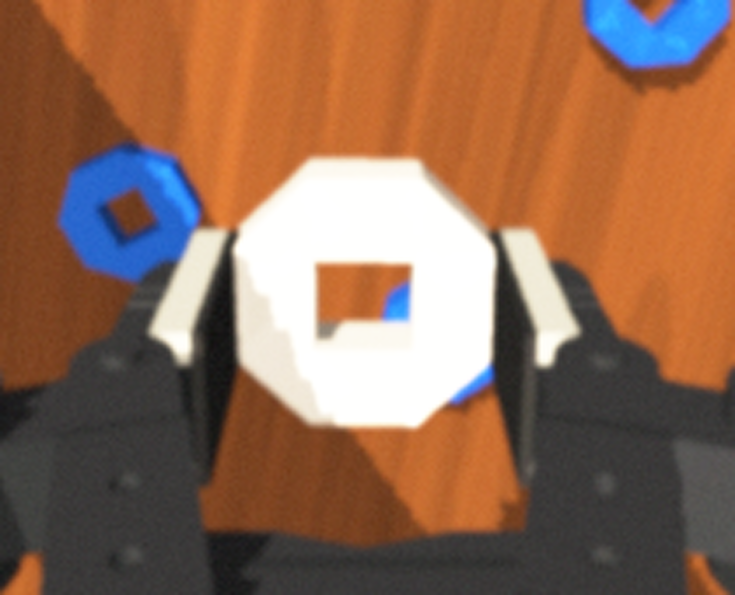

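```bash
python3 - <<'E'
from oct import *
c=imaging.camera("wrist");o,R=st(); z=o["eef_pos"][2]+.009
g=lambda x,y:((x+.5)/3.5-.5+150,(y+.5)/3.5-.5+160)
P=np.array([ray(c,*g(*q),z) for q in [(317,263),(411,263),(411,349),(317,349)]]); T=R.inv().apply(P-o["eef_pos"])*1e3
print(T.round(1).tolist(),T.mean(0))
m=T.mean(0)[:2]; d=np.array([-.38,-.06])-m  # M hole - S hole in tool
a=np.radians(39.5); X=np.array([-np.sin(a),np.cos(a)]);Y=np.array([np.cos(a),np.sin(a)])
print("target",np.array([588.7,-34.75])+X*d[0]+Y*d[1])
E
python3 -m pendant '[[[0.18,-0.021,-0.005,0.0002,0.0001,-0.0276],[0.18,-0.006,-0.005,0.0002,0.0001,-0.0276],[0.18,0.01,-0.002,0.0002,0.0001,-0.0276],[0.179,0.026,0,0.0002,0.0001,-0.0276],[0.176,0.041,0,0.0002,0.0001,-0.0276],[0.155,0.05,0,0.0002,0.0001,-0.0276],[0,0,0,0,0,0],[0,0,0,0,0,0],[0,0,0,0,0,0]]]'
```

```text
[[6.5, -6.7, -9.0], [6.4, 7.9, -9.0], [-8.5, 8.1, -9.0], [-8.4, -6.9, -9.0]] [-1.0034114   0.6180969  -8.99671714]
target [587.78022535 -34.7002831 ]
time_s: 34.5
eef_pos: [0.5783, -0.0314, 0.1387]
eef_rot: [-0.012, 0.42, 0.907, -0.002]
wrist_force: [0.4, 0.3, -0.8]
opening: 0.464
```

```bash
python3 - <<'E'
from h import *
rows([.588,-.0345,.115],3,0); plan([.588,-.0345,.115],39.5)
E
```

```text
t 34.50 pos [ 0.5783 -0.0314  0.1387] F [ 0.4  0.3 -0.8] op 0.464 q6 -0.96 jaw 40.33 deg tilt [-0.023   0.0058]
level rx,ry units [-0.0044 -0.0061]
shift units [-0.0453  0.0285  0.1174]
[[-0.015, 0.01, 0.039, -0.0015, -0.002, 0.0], [-0.015, 0.009, 0.039, -0.0015, -0.002, 0.0], [-0.015, 0.009, 0.039, -0.0015, -0.002, 0.0]]
t 34.50 pos [ 0.5783 -0.0314  0.1387] F [ 0.4  0.3 -0.8] op 0.464 q6 -0.96 jaw 40.33 deg tilt [-0.023   0.0058]
world turn deg -0.83  tool rz units 0.0046
level rx,ry units [-0.0044 -0.0061]
shift units [-0.0453  0.0285  0.1174]
```

```bash
python3 -m pendant '[[[-0.015,0.01,0.035,-0.0015,-0.002,0.002],[-0.015,0.009,0.035,-0.0015,-0.002,0.002],[-0.015,0.009,0.035,-0.0015,-0.002,0],[0,0,0,0,0,0],[0,0,0,0,0,0]]]'
python3 - <<'E'
from h import *
rows([.588,-.0345,.086],3,0)
E
```

```text
time_s: 35.12
eef_pos: [0.5889, -0.037, 0.1151]
eef_rot: [0.0, 0.428, 0.904, 0.0]
wrist_force: [0.2, -0.5, 0.5]
opening: 0.465
t 35.12 pos [ 0.5889 -0.037   0.1151] F [ 0.2 -0.5  0.5] op 0.465 q6 -0.95 jaw 39.35 deg tilt [ 0.0006 -0.    ]
level rx,ry units [0.0001 0.0001]
shift units [0.0126 0.0044 0.1456]
[[0.004, 0.001, 0.049, 0.0, 0.0, 0.0], [0.004, 0.001, 0.049, 0.0, 0.0, 0.0], [0.004, 0.001, 0.049, 0.0, 0.0, 0.0]]
```

```bash
python3 -m pendant '[[[0.004,0.001,0.045,0,0,0],[0.004,0.001,0.045,0,0,0],[0.003,0.001,0.04,0,0,0],[0,0,0,0,0,0],[0,0,0,0,0,0]]]'
python3 - <<'E'
from h import *
rows([.588,-.0345,.078],2,0)
E
```

```text
time_s: 35.75
eef_pos: [0.5877, -0.0344, 0.0872]
eef_rot: [0.0, 0.428, 0.904, 0.0]
wrist_force: [-0.6, -0.2, -0.5]
opening: 0.472
t 35.75 pos [ 0.5877 -0.0344  0.0872] F [-0.6 -0.2 -0.5] op 0.472 q6 -0.95 jaw 39.37 deg tilt [0.0002 0.0001]
level rx,ry units [0.0001 0.    ]
shift units [-0.0013  0.0009  0.0458]
[[-0.001, 0.0, 0.023, 0.0, 0.0, 0.0], [-0.001, 0.0, 0.023, 0.0, 0.0, 0.0]]
```

```bash
python3 -m pendant '[[[-0.001,0,0.011,0,0,0],[0,0,0.011,0,0,0],[0,0,0.011,0,0,0],[0,0,0.011,0,0,0],[0,0,0,0,0,0]]]'
```

```text
time_s: 36.38
eef_pos: [0.5883, -0.0348, 0.0785]
eef_rot: [0.001, 0.428, 0.904, 0.0]
wrist_force: [-0.0, 0.2, -0.7]
opening: 0.463
```

```bash
python3 -m pendant '[[[0,0,0.01,0,0,0],[0,0,0.01,0,0,0],[0,0,0,0,0,0]]]'
```

```text
time_s: 36.75
eef_pos: [0.5884, -0.0348, 0.0742]
eef_rot: [0.001, 0.428, 0.904, 0.0]
wrist_force: [0.2, 0.2, 0.5]
opening: 0.467
```

```bash
python3 -m pendant '[[[0,0,0.009,0,0,0],[0,0,0.009,0,0,0],[0,0,0,0,0,0]]]'
```

```text
time_s: 37.12
eef_pos: [0.5884, -0.0347, 0.0704]
eef_rot: [0.001, 0.428, 0.904, 0.0]
wrist_force: [0.8, -0.1, -0.5]
opening: 0.473
```

```bash
python3 -m pendant '[[[0,0,0.008,0,0,0],[0,0,0.008,0,0,0],[0,0,0,0,0,0]]]'
```

```text
time_s: 37.5
eef_pos: [0.5884, -0.0348, 0.067]
eef_rot: [0.001, 0.428, 0.904, 0.0]
wrist_force: [0.4, 0.0, 0.5]
opening: 0.466
```

```bash
python3 -m pendant '[[[0,0,0.01,0,0,0],[0,0,0.01,0,0,0],[0,0,0.008,0,0,0],[0,0,0,0,0,0]]]'
```

```text
time_s: 38.0
eef_pos: [0.5884, -0.0348, 0.0609]
eef_rot: [0.001, 0.428, 0.904, 0.0]
wrist_force: [0.1, 0.4, 0.7]
opening: 0.471
```

```bash
python3 -m pendant '[[[0,0,0.004,0,0,0],[0,0,0.004,0,0,0],[0,0,0,0,0,0]]]'
```

```text
time_s: 38.38
eef_pos: [0.5885, -0.0348, 0.0593]
eef_rot: [0.001, 0.428, 0.904, 0.0]
wrist_force: [1.4, 0.2, -1.1]
opening: 0.464
```

```bash
python3 -m pendant '[[[0,0,0.004,0,0,0],[0,0,0,0,0,0]]]'
```

```text
time_s: 38.62
eef_pos: [0.5886, -0.0348, 0.0591]
eef_rot: [0.001, 0.428, 0.904, 0.0]
wrist_force: [-0.7, 0.7, 0.6]
opening: 0.466
```

```bash
python3 -m pendant '[[[0,0,0.003,0,0,0],[0,0,0,0,0,0]]]'
```

```text
time_s: 38.88
eef_pos: [0.5887, -0.0348, 0.059]
eef_rot: [0.001, 0.428, 0.904, 0.0]
wrist_force: [-2.9, 0.6, 4.0]
opening: 0.47
```

Contact at about 4 N, at the expected seat height. Releasing, backing off and checking.

```bash
python3 -m pendant '[[[0,0,0,0,0,0],[0,0,0,0,0,0],[0,0,0,0,0,0]]]' 0.41
python3 -m pendant '[[[0,0,-0.1,0,0,0],[0,0,-0.2,0,0,0],[0,0,-0.2,0,0,0],[0,0,0,0,0,0],[0,0,0,0,0,0]]]'
python3 - <<'E'
from oct import *
c=imaging.camera("wrist");im=c["pixels"]
cv2.imwrite("pics/ba.png",cv2.resize(im[120:270,170:350],None,fx=4,fy=4,interpolation=cv2.INTER_CUBIC))
s=imaging.camera("scene")["pixels"]; cv2.imwrite("pics/bb.png",cv2.resize(s[150:230,210:320],None,fx=6,fy=6,interpolation=cv2.INTER_CUBIC))
cv2.imwrite("pics/bc.png",s)
plan([0,0,0])
E
```

```text
time_s: 39.25
eef_pos: [0.5888, -0.0348, 0.0584]
eef_rot: [0.001, 0.428, 0.904, 0.0]
wrist_force: [-0.5, 0.1, -0.0]
opening: 0.589
time_s: 39.88
eef_pos: [0.5891, -0.0349, 0.1655]
eef_rot: [0.002, 0.428, 0.904, 0.001]
wrist_force: [-0.5, 0.4, -0.3]
opening: 0.586
t 39.98 pos [ 0.5892 -0.035   0.1651] F [0.6 0.4 0.3] op 0.589 q6 -0.95 jaw 39.37 deg tilt [ 0.0044 -0.0009]
level rx,ry units [0.0009 0.0011]
shift units [ 2.0068 -2.1687  0.8124]
```

View pics/ba.png

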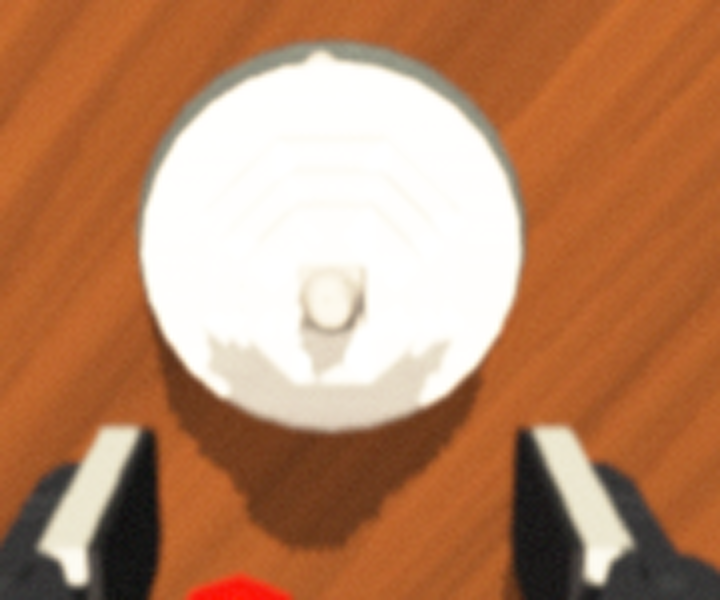

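View pics/bb.png

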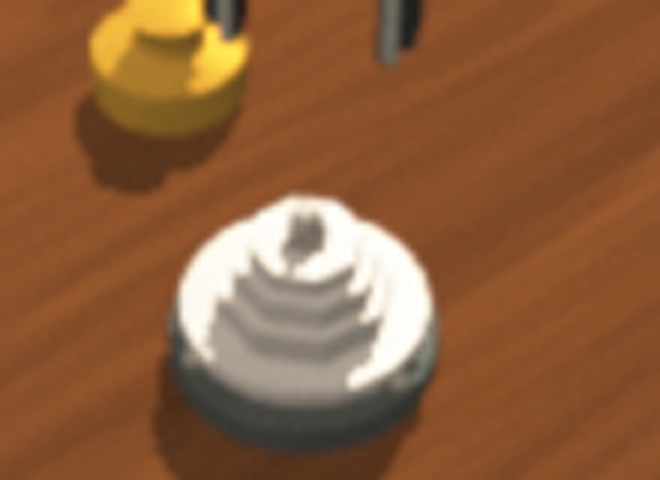

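View pics/bc.png

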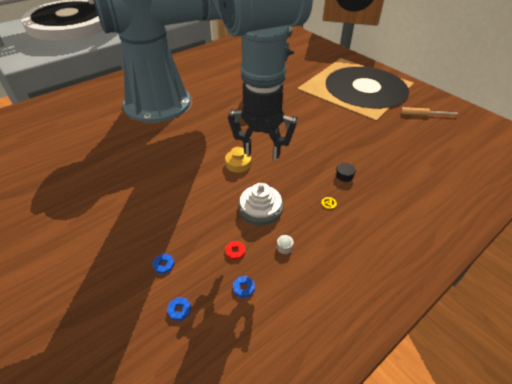

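```bash
python3 -c "
from bench import ctrl; print(ctrl.hand_in())"
```

```text
the job is handed in; nothing more can be done
None
```

The three discs are on the spindle in order: large at the bottom, then medium, then small. I handed the job in at about 40 s; no verdict was reported.

- **Fit:** I read the shaft's angle (about 39.5°) from the wrist camera and pre-turned each disc to it. All three dropped past the shoulder without needing to be turned on it.
- **Seating:** Each disc met what lies below it at the height I expected. The wrist force read after each step stayed below about 5 N on the turntable.
- **Final checks:** The last wrist and scene pictures show three nested, flat, aligned octagons, with the gripper open and well clear. By eye, the bystanders and the blue and red look-alikes are where they were.
- **What went wrong:** A sign error in my angle measurement made the first grip on the large disc about 5° off. I put it back on the bench, pressing at about 10 N, fixed the code and regripped it square before threading. The top and scene cameras also disagreed by a few mm, so I used the wrist camera for the final alignment.

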